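# Put the finishing kit back on its marked places

## Task

Put the finishing kit back: seat the blue box in the black docking plate with its feet fully home in the four pockets, and only then stack the yellow box on it, its feet fully home in the pockets of the blue lid. Set the cork sanding block flat on the white rectangle, lined up with it, and the wax tin upright on the white disc, each centred on its outline; do not disturb the hex key holder, the jar and the oil bottle.

Things in the scene. Friction and masses are not known exactly. Their poses are not given: they have to be found in the camera images.
- blue_box: Blue lidded box, loose, 64 (x) x 96 (y) x 53 mm tall over all, 0.35 kg; black latches stand 4 mm out of its short ends. Four tapered feet below, at x +-19.5, y +-35, 5 tall, 7 wide at the tip, 11 at the top. Lid: four square pockets, 16 wide, 4.5 deep, above the feet. Origin: centre of footprint at the feet's tips, z up. Seated, it is 3.5 mm above the dock's origin. Half turn is the same.
- yellow_box: Yellow lidded box, loose, like the blue box but lower: 64 (x) x 96 (y) x 43 mm tall over all, 0.22 kg, with the same feet, latches and lid; origin likewise at the feet's tips. With its feet in the pockets of the blue lid its origin is 48.5 mm above the blue box's origin. A half turn makes no difference. Grip either box across its 64 mm.
- sanding_block: Brown cork sanding block, loose, 59 mm (x) x 106 mm (y) x 27 mm tall, paper side down, about 0.12 kg. Origin: centre of the underside, z up. y along its length. Grip across the 59 mm.
- wax_tin: Low round tin of wax with a green lid, which stays shut; 64 mm across (lid 66 mm), 25 mm tall, about 0.17 kg, loose. Origin: centre of the underside, z up.
- dock: Black plastic docking plate for the boxes, fixed, 80 mm (x) x 112 mm (y) x 8 mm thick, with four square pockets in its top, 16 mm wide and 4.5 mm deep, at x = +-19.5, y = +-35 mm, that take the box feet. Origin: centre of the underside, z up.
- block_pad: Dark rubber pad with a white rectangle, the outline of the sanding block, 61 x 108 mm, in its middle; fixed, 90 mm (x) x 136 mm (y) x 3 mm thick. Origin: centre of the underside, z up. The length of rectangle and pad is along y.
- tin_pad: Dark rubber pad with a white disc 68 mm across, the outline of the tin, in its middle; fixed, 90 mm (x) x 100 mm (y) x 3 mm thick. Origin: centre of the underside, z up.
- hex_keys: Bystander: red folding holder of hex keys, 42 x 98 x 26 mm, lying on the bench. To be left alone. Origin: centre of the underside, z up.
- jar: Bystander: small white jar with blue label and black lid, 54 mm across, 57 mm tall, on the green cutting mat. To be left alone. Origin: centre of the underside, z up.
- oil_bottle: Bystander: amber oil bottle with a long red spout, 38 mm across, 117 mm tall. To be left alone. Origin: centre of the underside, z up.
Things that resemble listed ones, but are neither listed nor needed, are in the scene too. What is shaped like the wax_tin but purple or red is not meant.

How it is judged:
By the outcome, as a careful person would: the job done as asked, in the order asked, and still so for the second after the job is handed in, with the robot touching nothing.
It also fails if it takes over 122 s, if anything falls off the work surface, if the arm or the gripper's body presses on something with over 40 N, if the wrist force passes 120 N, or if a joint passes its speed limit or range.

## Robot

A 6-joint arm with a two-finger parallel gripper is mounted at the origin on a cart in front of the work surface, level with it; the furniture and walls round the work are solid. World frame = base frame: x ahead of the robot, y to its left, z up, the work surface at z = 0. Lengths are in m, angles in degrees, forces in N, time in s.
With the tool pointing down it reaches from about 0.4 to 0.825 m from the base axis. Payload 7 kg.
Tool frame: the origin (TCP) lies at the very end of the fingers, on their centre line; the grasp point (between the pads) lies hold_point_z behind it (hold_point_z is the distance from the TCP to the grasp point, in m); z points along the fingers, y is the line along which they close (so a half turn about z gives the same grasp; the last joint's range is limited). The gripper opens to 88 mm and grips with 3 to 60 N. Pads are 19 mm wide; open, the fingers measure 130 mm over their backs; the gripper's body (78 mm by 193 mm) begins 47 mm behind the grasp point.
Start: joints at [93.856, 20.546, 0.682, 0, -70.136, -16.507], TCP at [0.148, 0.659, 0.188] pointing down, gripper open.
Joint ranges: [-176.03, 176.03], [-82.01, 121.73], [-58.28, 71.71], [-173.87, 95.51], [-174.79, -0.11], [-173.66, 173.66]. Speed limits (degrees/s): [136.94, 136.94, 172.46, 180, 180, 180].

## Interface

Orientations are given as [roll, pitch, yaw] about the fixed x, y, z axes, in that order (R = Rz(yaw) Ry(pitch) Rx(roll)).
In Python, from plant import get_obs, snapshot, close_job, hold_point_z gives the robot as it stands.
- The arm moves only by the tool play_rows, never from a script. Its argument "commands" is a list that holds one entry, the list of rows, each a list of 7 numbers: the shift along the tool's x, y, z in cm, then the turn, a rotation vector about the tool's x, y, z in degrees, then the opening, from 0 (shut) to 1 (fully open). In form: [[[x, y, z, ax, ay, az, fingers], ...]]. A call has 1 to 20 rows; each row is the pose to reach, as a shift and turn from the pose commanded when the call began, along the tool's axes at that moment; what a row does not reach only later rows make up. A row lasts 1/12 s, in which the tool goes at most 41.7 mm and 7.16 degrees, less where a joint would pass 70% of its speed; a pose out of reach is approached as far as the arm can. A call with a gripper value outside its range is refused whole. The fingers move at their own pace and stop on an object; the grip force is fixed at half the most. Time passes only in rows, so rows that repeat a pose let the fingers close. It gives the time, the measured TCP pose, the force, the opening and the grip force at its end, in the units of the state.
- get_obs(): the state, without advancing time (a new reading comes with each control period).
- snapshot(name): name is "scene" or "side" or "wrist"; returns a dict with "frame" (420x560x3 uint8, red, green, blue), "camera_matrix" (3x3 intrinsics, pixels), "origin" and "attitude" of the camera in the world. Camera axes: x right, y down, z forward; pixel columns grow to the right and rows downward; lengths in m; the calibration is good to about 2 mm. A picture is of the moment at which its call begins. There is no depth.
- close_job(): hands the job in; it is judged then, once.
The state is a dict: "clock": time; "joint_pos": joint angles; "qvel": joint speeds; "tau": joint torques, N m; "tool_pos": TCP position; "orientation": TCP orientation; "force": force on the tool from outside, world axes, zero at the start; "moment": the same for the moment, N m; "opening": finger opening in m; "gripper_force": force on a finger pad.
Only numpy, scipy, OpenCV 4.12 (cv2) and the standard library are available. Lean on these libraries where they do the work, as an engineer would, in place of code of your own. Each camera call takes 0.05 s, during which the arm holds its last target. There are 200 camera calls.

## Working session

There is one attempt and no reset: what is moved stays moved. The work goes in short steps, Python scripts to look and compute and a tool call to move; the robot and the scene stay as the last step left them, time stands still between calls to the robot, and variables do not carry over. Pictures are saved under pics/ and viewed, at most 14 in all, crops included, and the job is handed in when it is done.

Besides the shell and the picture viewer there is one more tool, called after "Request:" as a command line: name --argument value ..., lists and objects as JSON in quotes. play_rows: Moves the arm, as the interface text tells. Its arguments: {"type":"object","properties":{"commands":{"type":"array","items":{"type":"array","items":{"type":"array","items":{"type":"number"}}}}},"required":["commands"]}

```bash
mkdir -p pics; ls; python3 - <<'E'
from plant import *
import cv2
print(hold_point_z, get_obs())
for n in("scene","side","wrist"):
    s=snapshot(n); cv2.imwrite(f"pics/{n}0.png",s["frame"][:,:,::-1]); print(n,s["camera_matrix"],s["origin"],s["attitude"])
E
```

```text
pics
0.0188 {'clock': 0.0, 'joint_pos': array([ 9.38565325e+01,  2.05912545e+01,  6.34965682e-01, -1.89131867e-02,
       -7.01347051e+01, -1.65086254e+01]), 'qvel': array([-0.03383287, -0.03397322,  0.04341408,  0.08942413,  0.02572736,
       -0.03534261]), 'tau': array([ 5.78264280e-04, -5.82713163e+01,  2.93064398e+01,  6.99761868e+00,
        7.04852573e-03, -1.61838111e-04]), 'tool_pos': array([0.14774323, 0.65808802, 0.18693761]), 'orientation': array([ 1.79907705e+02, -8.81239950e-03, -1.26585268e+01]), 'force': array([ 0.76608524, -0.82609642,  0.04883748]), 'moment': array([0.03671576, 0.00318785, 0.02473155]), 'gripper_force': 0.0, 'opening': 0.08758066794786937}
scene [[514.39894288   0.         279.0229154 ]
 [  0.         514.39894288 211.72872191]
 [  0.           0.           1.        ]] [-0.13025768 -0.63285572  1.00925442] [-132.15960006   -0.85523411  -35.62082276]
side [[472.63586801   0.         272.11151209]
 [  0.         472.63586801 208.27110516]
 [  0.           0.           1.        ]] [0.48930353 1.2561183  0.86344366] [-128.65277495   -1.03813384 -176.99282235]
wrist [[370.95166399   0.         278.79162916]
 [  0.         370.95166399 209.15514387]
 [  0.           0.           1.        ]] [0.22969773 0.63973243 0.38393341] [ 1.61911494e+02 -5.25729030e-02 -1.02667701e+02]
```

View pics/scene0.png

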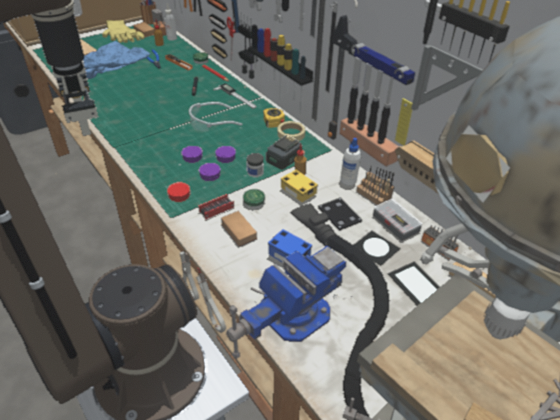

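View pics/side0.png

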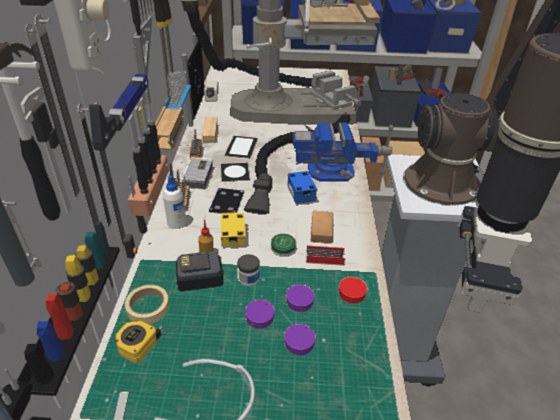

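View pics/wrist0.png

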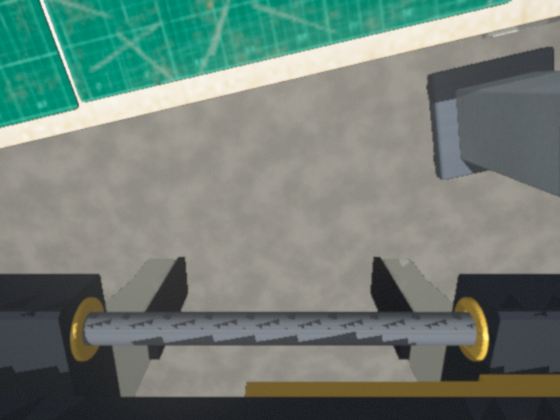

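The scene view shows:
- blue box at (290,244), beside the vise
- yellow box at (298,184)
- dock at (339,212), with a hose next to it
- tin pad at (375,247) and block pad at (413,283)
- cork block at (239,228)
- green tin at (254,198)

The side view shows the same things. The wrist camera sees only the bench edge.

```bash
cat > h.py <<'E'
import numpy as np, cv2
from scipy.spatial.transform import Rotation as Ro
from plant import *
def R(a): return Ro.from_euler("xyz",a,degrees=True)
def snap(n,f=None):
    s=snapshot(n)
    if f: cv2.imwrite(f"pics/{f}.png",s["frame"][:,:,::-1])
    return s
def rays(s,uv):
    uv=np.atleast_2d(np.array(uv,float)); d=np.c_[uv,np.ones(len(uv))]@np.linalg.inv(s["camera_matrix"]).T
    return R(s["attitude"]).apply(d)
def plane(s,uv,z):
    d=rays(s,uv); o=np.array(s["origin"]); return (o+d*((z-o[2])/d[:,2])[:,None])[:,:2]
def proj(s,P):
    p=R(s["attitude"]).inv().apply(np.atleast_2d(P)-s["origin"]); p=p@np.array(s["camera_matrix"]).T; return p[:,:2]/p[:,2:]
def tool(p,yaw,o=None):
    "shift (cm) in tool axes and turn about tool axes (deg) from measured pose to p, pointing down with yaw"
    o=o or get_obs(); T=R(o["orientation"]); D=R([180,0,yaw])
    return np.round(T.inv().apply(np.array(p)-o["tool_pos"])*100,2), np.round((T.inv()*D).as_rotvec(degrees=True),2)
E
python3 - <<'E'
from h import *
np.set_printoptions(precision=3,suppress=True)
a=snap("scene");b=snap("side");o=get_obs()
L=dict(blue=((290,244),(302,185),.05),yellow=((298,184),(233,229),.04),dock=((339,212),(228,200),.008),tinpad=((375,247),(235,171),.003),blockpad=((413,283),(241,147),.003),block=((239,228),(322,225),.027),tin=((254,198),(284,243),.025),hex=((216,206),(325,255),.026),jar=((255,163),(248,268),.03),oil=((300,160),(206,240),.05),viseTop=((298,262),(322,140),.12),hosehead=((308,213),(262,185),.03),wbottle=((350,150),(172,185),.15))
for k,(u,v,z) in L.items(): print(k,plane(a,u,z),plane(b,v,z))
w=snap("wrist"); T=R(o["orientation"])
print("cam in tool",T.inv().apply(w["origin"]-o["tool_pos"]),(T.inv()*R(w["attitude"])).as_euler("xyz",degrees=True))
E
```

```text
blue [[0.449 0.102]] [[0.446 0.123]]
yellow [[0.624 0.297]] [[0.627 0.322]]
dock [[0.669 0.157]] [[0.662 0.158]]
tinpad [[ 0.661 -0.003]] [[ 0.66  -0.002]]
blockpad [[ 0.652 -0.151]] [[ 0.656 -0.151]]
block [[0.384 0.249]] [[0.39  0.273]]
tin [[0.489 0.333]] [[0.491 0.351]]
hex [[0.379 0.365]] [[0.386 0.389]]
jar [[0.583 0.468]] [[0.575 0.451]]
oil [[0.693 0.379]] [[0.688 0.381]]
viseTop [[ 0.387 -0.009]] [[ 0.389 -0.021]]
hosehead [[0.576 0.187]] [[0.565 0.105]]
wbottle [[0.755 0.23 ]] [[0.784 0.289]]
cam in tool [ 0.084  0.    -0.197] [-18.096  -0.034  90.011]
```

Request:
play_rows --commands '[[[0, 0, -11.3, 0, 0, 0, 1], [0, 0, -11.3, 0, 0, 0, 1], [0, 0, -11.3, 0, 0, 0, 1], [55.2, 39.7, -11.3, 0, 0, -12.6, 1], [55.2, 39.7, -11.3, 0, 0, -12.6, 1], [55.2, 39.7, -11.3, 0, 0, -12.6, 1], [55.2, 39.7, -11.3, 0, 0, -12.6, 1], [55.2, 39.7, -11.3, 0, 0, -12.6, 1], [55.2, 39.7, -11.3, 0, 0, -12.6, 1], [55.2, 39.7, -11.3, 0, 0, -12.6, 1], [55.2, 39.7, -11.3, 0, 0, -12.6, 1], [55.2, 39.7, -11.3, 0, 0, -12.6, 1], [55.2, 39.7, -11.3, 0, 0, -12.6, 1], [55.2, 39.7, -11.3, 0, 0, -12.6, 1], [55.2, 39.7, -11.3, 0, 0, -12.6, 1], [55.2, 39.7, -11.3, 0, 0, -12.6, 1], [55.2, 39.7, -11.3, 0, 0, -12.6, 1], [55.2, 39.7, -11.3, 0, 0, -12.6, 1], [55.2, 39.7, -11.3, 0, 0, -12.6, 1], [55.2, 39.7, -11.3, 0, 0, -12.6, 1]]]'

```text
clock: 1.97
tool_pos: [0.6019, 0.1463, 0.3002]
orientation: [179.9, 0.0, -0.2]
force: [0.3, 0.3, -1.0]
opening: 0.0874
gripper_force: 0.0
```

```bash
python3 - <<'E'
from h import *
s=snap("wrist","w1"); print(get_obs())
E
```

```text
{'clock': 2.0167, 'joint_pos': array([ 3.17214470e+01,  1.26023888e+01,  3.98804315e+00,  4.95304379e-02,
       -8.14818893e+01,  5.79927508e+01]), 'qvel': array([ 3.62439226, -1.61317969, -2.13147332, -0.90217616,  0.34027658,
       -4.07054784]), 'tau': array([ -1.75279453, -51.66898012,  30.39031506,   6.91699997,
        -0.10671926,   0.22191335]), 'tool_pos': array([0.60200693, 0.14621557, 0.29989037]), 'orientation': array([ 1.79907464e+02,  5.56517825e-02, -2.78469462e-01]), 'force': array([ 0.34955984, -0.04330178, -0.79244495]), 'moment': array([-0.06592802, -0.16434874,  0.05290415]), 'gripper_force': 0.0, 'opening': 0.08733366020374547}
```

View pics/w1.png

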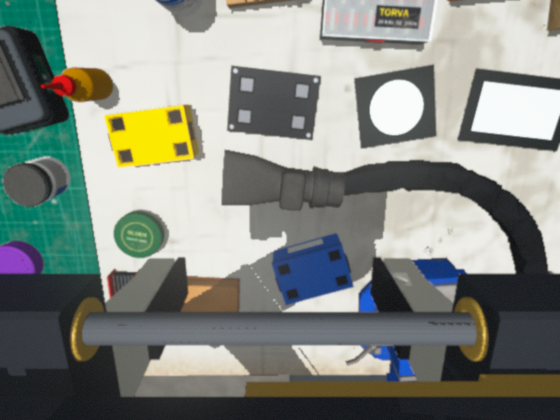

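The wrist view shows every target:
- dock at (274,102), yellow box at (150,135), blue box at (312,268)
- tin pad at (396,107), block pad at (515,107)
- green tin at (138,234)
- cork block partly hidden near (205,293)
- hose nozzle between dock and blue box, at (255,178)

```bash
cat >> h.py <<'E'
def mask(s,lo,hi,roi=None):
    m=cv2.inRange(cv2.cvtColor(s["frame"],cv2.COLOR_RGB2HSV),np.array(lo),np.array(hi))
    if roi:
        k=np.zeros_like(m); u0,v0,u1,v1=roi; k[v0:v1,u0:u1]=255; m&=k
    return m
def big(m): return max(cv2.findContours(m,cv2.RETR_EXTERNAL,cv2.CHAIN_APPROX_NONE)[0],key=cv2.contourArea)
def holes(m,s,z,amin=30):
    "world centres of the four holes in the biggest blob; returns fit centre and yaw of long axis minus 90"
    c=big(m); f=np.zeros_like(m); cv2.drawContours(f,[cv2.convexHull(c)],-1,255,-1); f=cv2.erode(f,np.ones((3,3)))
    f&=~m; n,_,st,ce=cv2.connectedComponentsWithStats(f)
    i=[k for k in range(1,n) if st[k,4]>amin]; i=sorted(i,key=lambda k:-st[k,4])[:4]
    return plane(s,ce[i],z),ce[i],st[i,4]
def rect(P):
    "centre, size and direction of the long side of world points"
    (c,sz,a)=cv2.minAreaRect((np.array(P)*1000).astype(np.float32)); 
    if sz[0]<sz[1]: a+=90; sz=sz[::-1]
    return np.round(c,1),np.round(sz,1),round((a)%180,2)
E
python3 - <<'E'
from h import *
np.set_printoptions(precision=4,suppress=True)
s=snap("wrist"); 
for n,lo,hi,z,roi in(("yellow",(18,120,90),(35,255,255),.043,(90,90,215,175)),("blue",(100,120,40),(125,255,255),.053,(265,225,360,315))):
    m=mask(s,lo,hi,roi); P,px,a=holes(m,s,z); print(n,px.round(1).tolist(),a,P.mean(0),rect(P))
m=mask(s,(0,0,0),(179,255,110),(222,60,326,145)); c=big(m); print("dock",rect(plane(s,c[:,0],.008)))
P,px,a=holes(m,s,.008); print(px.round(1).tolist(),a,P.mean(0),rect(P))
for n,roi in(("tinpad",(362,72,432,142)),("blockpad",(470,78,560,142))):
    m=mask(s,(0,0,170),(179,60,255),roi); c=big(m); P=plane(s,c[:,0],.003); print(n,rect(P), cv2.boundingRect(c))
m=mask(s,(35,60,20),(90,255,200),(105,205,172,262)); c=big(m); print("tin",cv2.minEnclosingCircle((plane(s,c[:,0],.025)*1000).astype(np.float32)),cv2.boundingRect(c))
print("nozzle",plane(s,[(225,150),(223,205),(290,165),(345,168),(345,205)],.02))
print("wallitems",plane(s,[(320,40),(228,5)],.05))
E
```

```text
yellow [[174.3, 116.4], [181.1, 148.7], [117.2, 124.1], [125.3, 155.9]] [126 114 110 104] [0.6307 0.3022] (array([630.7, 302.2]), array([69.9, 38.7]), 96.99)
blue [[304.7, 246.0], [283.5, 269.0], [334.1, 254.8], [291.8, 293.7]] [206  96  81  76] [0.461  0.1141] (array([461.2, 115. ]), array([79.8, 36.9]), 136.27)
dock (array([666.6, 153.4]), array([110.1,  78.1]), 83.73)
[[246.3, 84.2], [301.5, 90.4], [243.9, 115.8], [297.7, 121.9]] [174 169 158 150] [0.6673 0.1537] (array([667.2, 153.7]), array([69.5, 38.8]), 83.57)
tinpad (array([661.1,  -5. ]), array([68.2, 67.7]), 137.47) (370, 79, 54, 56)
blockpad (array([ 656.4, -162.8]), array([108.9,  61.9]), 83.44) (471, 81, 89, 59)
tin ((494.8881530761719, 340.29443359375), 32.8715934753418) (114, 213, 48, 45)
nozzle [[0.6103 0.215 ]
 [0.5362 0.2215]
 [0.5903 0.1314]
 [0.586  0.0596]
 [0.5353 0.0571]]
wallitems [[0.7358 0.0999]
 [0.7707 0.1997]]
```

Request:
play_rows --commands '[[[-17, -1, 0, 0, 0, 0, 1], [-17, -1, 0, 0, 0, 0, 1], [-17, -1, 0, 0, 0, 0, 1], [-17, -1, 0, 0, 0, 0, 1], [-17, -1, 0, 0, 0, 0, 1], [-17, -1, 0, 0, 0, 0, 1], [-17, -1, 0, 0, 0, 0, 1], [-17, -1, 0, 0, 0, 0, 1]]]'

```text
clock: 2.73
tool_pos: [0.43, 0.161, 0.3009]
orientation: [-180.0, -0.0, -0.0]
force: [0.9, 0.7, 0.2]
opening: 0.0876
gripper_force: 0.0
```

```bash
python3 - <<'E'
from h import *
s=snap("wrist","w2"); o=get_obs(); print(o["joint_pos"],o["tool_pos"],s["origin"])
E
```

```text
[ 4.51855585e+01 -3.69913852e+00 -1.38665533e+01  9.34643680e-04
 -7.98694475e+01  4.47496899e+01] [0.4301415  0.16079828 0.3005718 ] [0.51391318 0.16080895 0.49783782]
```

View pics/w2.png

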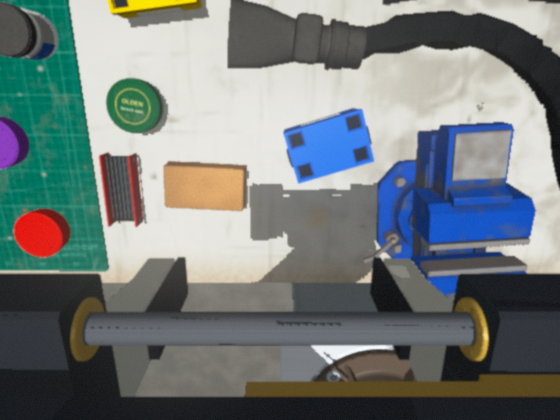

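The wrist view now shows the blue box at (329,145), the block at (205,186), the tin at (134,105) and the hex keys at (122,190). The tall vise body starts right of column 415, clear of the box, so I will grip with the camera on the +y side.

```bash
python3 - <<'E'
from h import *
np.set_printoptions(precision=4,suppress=True)
s=snap("wrist"); 
m=mask(s,(100,120,90),(125,255,255),(275,100,376,190)); P,px,a=holes(m,s,.053); print(px.round(1).tolist(),a,P.mean(0),rect(P)); print(rect(plane(s,big(m)[:,0],.053)))
m=mask(s,(5,80,60),(20,255,255),(155,150,255,218)); c=big(m); print("block",rect(plane(s,c[:,0],.027)),cv2.boundingRect(c))
m=mask(s,(35,60,20),(90,255,200),(102,70,170,138)); c=big(m); print("tin",cv2.minEnclosingCircle((plane(s,c[:,0],.025)*1000).astype(np.float32)),cv2.boundingRect(c))
print("hex",plane(s,[(100,153),(140,153),(145,225),(107,225)],.026)); print("handle",plane(s,[(370,258),(378,215),(415,160)],.06))
E
```

```text
[[295.7, 139.6], [352.7, 122.0], [304.6, 170.2], [360.3, 153.6]] [138 136 115 114] [0.4474 0.1018] (array([447.3, 101.8]), array([69.5, 38.8]), 106.98)
(array([448.4, 101.8]), array([96.8, 66.6]), 106.83)
block (array([392. , 258.7]), array([105. ,  61.2]), 86.96) (163, 162, 82, 49)
tin ((493.35845947265625, 339.61871337890625), 33.243289947509766) (106, 79, 55, 54)
hex [[0.4355 0.3887]
 [0.4355 0.3377]
 [0.3376 0.3424]
 [0.3377 0.394 ]]
handle [[ 0.3043  0.0427]
 [ 0.3633  0.0372]
 [ 0.4324 -0.0011]]
```

Request:
play_rows --commands '[[[1.7, 5.9, 5, 0, 0, -107, 1], [1.7, 5.9, 5, 0, 0, -107, 1], [1.7, 5.9, 5, 0, 0, -107, 1], [1.7, 5.9, 5, 0, 0, -107, 1], [1.7, 5.9, 5, 0, 0, -107, 1], [1.7, 5.9, 5, 0, 0, -107, 1], [1.7, 5.9, 5, 0, 0, -107, 1], [1.7, 5.9, 5, 0, 0, -107, 1], [1.7, 5.9, 5, 0, 0, -107, 1], [1.7, 5.9, 5, 0, 0, -107, 1], [1.7, 5.9, 5, 0, 0, -107, 1], [1.7, 5.9, 5, 0, 0, -107, 1], [1.7, 5.9, 5, 0, 0, -107, 1], [1.7, 5.9, 5, 0, 0, -107, 1], [1.7, 5.9, 5, 0, 0, -107, 1], [1.7, 5.9, 5, 0, 0, -107, 1], [1.7, 5.9, 5, 0, 0, -107, 1]]]'

```text
clock: 4.25
tool_pos: [0.4469, 0.1012, 0.2503]
orientation: [-179.9, 0.0, 106.7]
force: [0.3, -0.3, 0.2]
opening: 0.0876
gripper_force: 0.0
```

```bash
python3 - <<'E'
from h import *
np.set_printoptions(precision=4,suppress=True)
def tri(a,b):
    o1=np.array([.6857,.1459,.497]);o2=np.array([.5139,.1608,.4978])
    A1=[161.9+18.0-18.0,0,-90.3]
    K=snapshot("wrist"); 
    def d(u,yaw): 
        v=np.linalg.inv(K["camera_matrix"])@[*u,1]; return (R([180,0,yaw])*R([-18.1,0,90])).apply(v)
    d1,d2=d(a,-.28),d(b,0); t=np.linalg.lstsq(np.c_[d1,-d2],o2-o1,rcond=None)[0]
    print(o1+d1*t[0],o2+d2*t[1])
tri((360,300),(378,215)); tri((347,362),(365,258)); tri((304,258),(295.7,139.6))
s=snap("wrist","w3"); o=get_obs(); print(o["joint_pos"],o["tool_pos"])
m=mask(s,(100,120,90),(125,255,255),(185,100,375,330)); P,px,a=holes(m,s,.053); print(px.round(1).tolist(),a,P.mean(0),rect(P))
E
```

```text
[ 0.3042 -0.0056 -0.1157] [ 0.3034 -0.0121 -0.1135]
[0.2949 0.0456 0.0399] [0.2948 0.0439 0.0404]
[0.4518 0.1106 0.0092] [0.4496 0.1387 0.0083]
[ 37.5513  -2.6901 -19.2779   0.0008 -73.4429 159.2359] [0.4466 0.1014 0.2506]
[[230.9, 255.8], [241.5, 303.0], [216.9, 229.4], [268.1, 276.4]] [889 737 110  92] [ 0.4349 -0.0226] (array([441.3, -16.2]), array([99.3, 40.8]), 121.29)
```

View pics/w3.png

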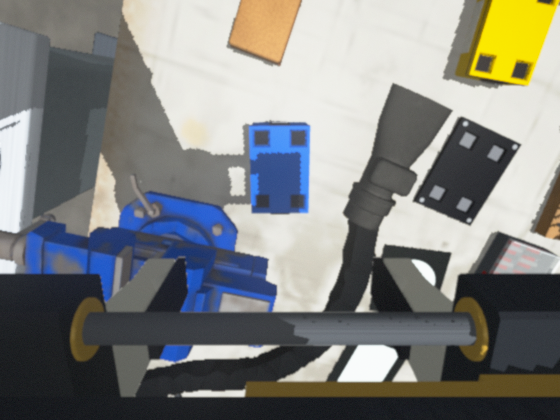

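The box is square to the fingers: its pockets are at about (262,137), (298,137), (262,201) and (298,201). The vise base sits just below and to the left of it. I will grip 10 mm off centre, away from the vise.

```bash
python3 - <<'E'
from h import *
s=snap("wrist"); P=plane(s,[(262,137),(298,137),(262,201),(298,201)],.053); print(P.mean(0),rect(P))
print(tool([.4445,.1115,.018],106.98))
E
```

```text
[0.44688227 0.10231365] (array([446.9, 102.3]), array([70.3, 40. ]), 106.78)
(array([ 1.03,  0.1 , 23.28]), array([-0.02,  0.01, -0.16]))
```

Request:
play_rows --commands '[[[1, 0.1, 4, 0, 0, -0.2, 1], [1, 0.1, 8, 0, 0, -0.2, 1], [1, 0.1, 12, 0, 0, -0.2, 1], [1, 0.1, 15, 0, 0, -0.2, 1], [1, 0.1, 17, 0, 0, -0.2, 1], [1, 0.1, 18, 0, 0, -0.2, 1], [1, 0.1, 19, 0, 0, -0.2, 1], [1, 0.1, 20, 0, 0, -0.2, 1], [1, 0.1, 20, 0, 0, -0.2, 1]]]'

```text
clock: 5.25
tool_pos: [0.4434, 0.1107, 0.0492]
orientation: [-179.8, 0.0, 107.1]
force: [-0.2, -0.3, 0.1]
opening: 0.0874
gripper_force: 0.0
```

Request:
play_rows --commands '[[[0, 0, 1, 0, 0, 0, 1], [0, 0, 2, 0, 0, 0, 1], [0, 0, 3, 0, 0, 0, 1], [0, 0, 3.1, 0, 0, 0, 1], [0, 0, 3.1, 0, 0, 0, 0.6], [0, 0, 3.1, 0, 0, 0, 0.6], [0, 0, 3.1, 0, 0, 0, 0.6], [0, 0, 3.1, 0, 0, 0, 0.6], [0, 0, 3.1, 0, 0, 0, 0.6], [0, 0, 3.1, 0, 0, 0, 0.6], [0, 0, 3.1, 0, 0, 0, 0.6]]]'

```text
clock: 6.17
tool_pos: [0.4446, 0.1114, 0.0201]
orientation: [180.0, -0.0, 107.1]
force: [-1.1, 0.1, -0.1]
opening: 0.0532
gripper_force: 0.0
```

```bash
python3 - <<'E'
from h import *
s=snap("wrist","w4"); print(get_obs()["opening"])
E
```

```text
0.05281382482578041
```

View pics/w4.png

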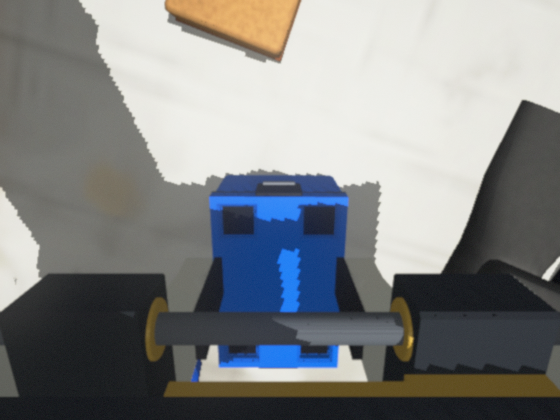

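The box is between the fingers. Its body must be narrower than its lid, so I will close further.

Request:
play_rows --commands '[[[0, 0, 0, 0, 0, 0, 0.3], [0, 0, 0, 0, 0, 0, 0.3], [0, 0, 0, 0, 0, 0, 0.3], [0, 0, 0, 0, 0, 0, 0.3], [0, 0, 0, 0, 0, 0, 0.3]]]'

```text
clock: 6.63
tool_pos: [0.4445, 0.1113, 0.0198]
orientation: [-180.0, 0.0, 107.2]
force: [0.5, 0.6, 0.6]
opening: 0.0277
gripper_force: 0.0
```

```bash
python3 - <<'E'
from h import *
s=snap("wrist"); a=snap("side")
f=np.hstack([s["frame"][150:400,100:460],a["frame"][90:340,180:460]]); cv2.imwrite("pics/w5.png",f[:,:,::-1]); print(get_obs()["opening"])
E
```

```text
0.026790403071437704
```

View pics/w5.png

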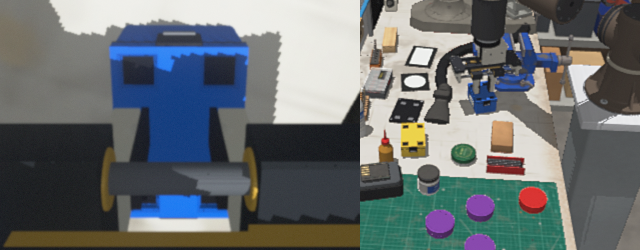

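The fingers cover the lid and met nothing when they closed, so the tips are still above it. From the pad gap in pixels, the tips sit about 39 mm above the reported TCP. I will open and check this before going lower.

Request:
play_rows --commands '[[[0, 0, 0, 0, 0, 0, 1], [0, 0, 0, 0, 0, 0, 1], [0, 0, 0, 0, 0, 0, 1], [0, 0, 0, 0, 0, 0, 1], [0, 0, 0, 0, 0, 0, 1], [0, 0, 0, 0, 0, 0, 1], [0, 0, 0, 0, 0, 0, 1], [0, 0, 0, 0, 0, 0, 1], [0, 0, 0.3, 0, 0, 0, 1], [0, 0, 0.3, 0, 0, 0, 1]]]'

```text
clock: 7.57
tool_pos: [0.4443, 0.1112, 0.0164]
orientation: [-180.0, 0.0, 107.1]
force: [-0.4, 0.8, -0.3]
opening: 0.0857
gripper_force: 0.0
```

```bash
python3 - <<'E'
from h import *
s=snap("side"); o=get_obs();T=R(o["orientation"]); print(o["tool_pos"])
# where the reported tip points (open) would appear in side view
for dz in(0,-.0188,-.039,-.066): print(dz,proj(s,[o["tool_pos"]+T.apply([0,y,dz]) for y in(-.044,.044)]).round(1).tolist())
print("boxtop",proj(s,[[.447,.102,.053],[.447,.102,0]]).round(1).tolist())
c=s["frame"][120:220,240:400]; cv2.imwrite("pics/w6.png",cv2.resize(c,None,fx=5,fy=5,interpolation=cv2.INTER_CUBIC)[:,:,::-1])
E
```

```text
[0.44426348 0.11116456 0.01655106]
0 [[315.9, 189.7], [287.8, 193.6]]
-0.0188 [[316.3, 184.7], [288.1, 188.5]]
-0.039 [[316.8, 179.2], [288.4, 183.0]]
-0.066 [[317.5, 171.7], [288.7, 175.4]]
boxtop [[301.7, 180.0], [300.7, 194.2]]
```

View pics/w6.png

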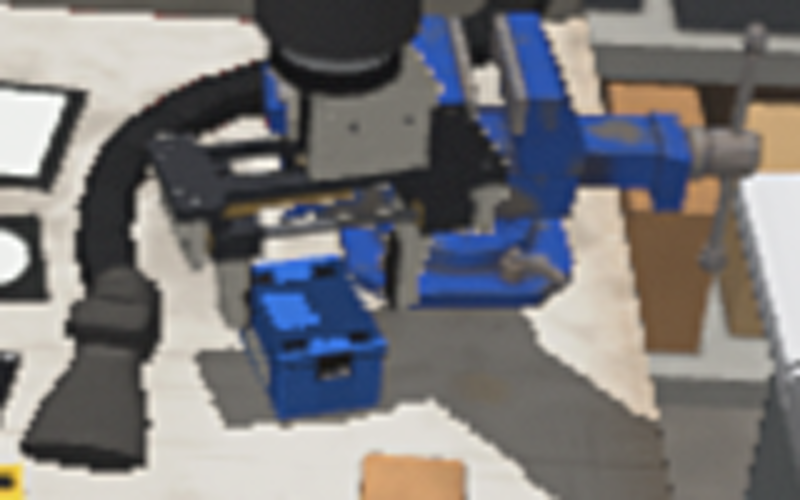

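In the side view the fingertips are at about (288,185) and (321,181), beside the lid. That is also 35–39 mm above the reported TCP, which confirms the offset. I will lower by that much.

Request:
play_rows --commands '[[[0, 0, 0.8, 0, 0, 0, 1], [0, 0, 1.6, 0, 0, 0, 1], [0, 0, 2.4, 0, 0, 0, 1], [0, 0, 3.1, 0, 0, 0, 1], [0, 0, 3.7, 0, 0, 0, 1], [0, 0, 3.7, 0, 0, 0, 1], [0, 0, 3.7, 0, 0, 0, 0.5], [0, 0, 3.7, 0, 0, 0, 0.5], [0, 0, 3.7, 0, 0, 0, 0.5], [0, 0, 3.7, 0, 0, 0, 0.5], [0, 0, 3.7, 0, 0, 0, 0.5], [0, 0, 3.7, 0, 0, 0, 0.5]]]'

```text
clock: 8.62
tool_pos: [0.4447, 0.1115, -0.0198]
orientation: [180.0, -0.0, 107.2]
force: [0.1, 0.6, 2.2]
opening: 0.0634
gripper_force: 30.0
```

Gripped at 63 mm with 30 N. I will lift it and then check the hold.

Request:
play_rows --commands '[[[0, 0, -1, 0, 0, 0, 0.5], [0, 0, -4, 0, 0, 0, 0.5], [0, 0, -8, 0, 0, 0, 0.5], [0, 0, -12, 0, 0, 0, 0.5], [0, 0, -15, 0, 0, 0, 0.5], [0, 0, -15, 0, 0, 0, 0.5]]]'

```text
clock: 9.12
tool_pos: [0.4478, 0.1132, 0.1361]
orientation: [179.4, -0.1, 107.2]
force: [1.0, 1.1, -2.3]
opening: 0.0641
gripper_force: 30.0
```

```bash
python3 - <<'E'
from h import *
np.set_printoptions(precision=4,suppress=True)
s=snap("wrist","w7");o=get_obs();print(o["tool_pos"],o["force"])
# expected pocket pixels in the tool frame: top plane height above box bottom .053; TCP was .0198 below box bottom
T=R(o["orientation"])
for x in(.035,-.035):
  print(proj(s,[o["tool_pos"]+T.apply([-.0098+x,y,-.0728]) for y in(-.0195,.0195)]).round(1).tolist())
m=mask(s,(95,120,60),(125,255,255),(190,120,370,280)); P,px,a=holes(m,s,o["tool_pos"][2]+.0728); print(px.round(1).tolist(),a)
x,y,w,h=cv2.boundingRect(big(m)); print(x,y,w,h)
print(tool([.6684,.1637,.06],83.57,o))
E
```

```text
[0.4462 0.1126 0.1329] [-0.16    0.8647 -3.7456]
[[225.0, 255.2], [328.7, 255.1]]
[[232.1, 402.2], [321.9, 402.0]]
[[227.2, 256.2], [330.4, 256.5], [279.1, 215.6]] [1192 1190 1134]
190 195 179 85
(array([-1.69, 22.69,  7.44]), array([ 0.34, -0.21, 23.59]))
```

Request:
play_rows --commands '[[[-1.7, 22.7, 0, 0.3, -0.2, 23.6, 0.5], [-1.7, 22.7, 0, 0.3, -0.2, 23.6, 0.5], [-1.7, 22.7, 0, 0.3, -0.2, 23.6, 0.5], [-1.7, 22.7, 0, 0.3, -0.2, 23.6, 0.5], [-1.7, 22.7, 0, 0.3, -0.2, 23.6, 0.5], [-1.7, 22.7, 0, 0.3, -0.2, 23.6, 0.5], [-1.7, 22.7, 4, 0.3, -0.2, 23.6, 0.5], [-1.7, 22.7, 7, 0.3, -0.2, 23.6, 0.5], [-1.7, 22.7, 8, 0.3, -0.2, 23.6, 0.5], [-1.7, 22.7, 8, 0.3, -0.2, 23.6, 0.5], [-1.7, 22.7, 8, 0.3, -0.2, 23.6, 0.5]]]'

```text
clock: 10.08
tool_pos: [0.6661, 0.1617, 0.0493]
orientation: [-179.7, 0.3, 83.6]
force: [0.6, -0.8, -2.3]
opening: 0.0636
gripper_force: 30.0
```

```bash
python3 - <<'E'
from h import *
np.set_printoptions(precision=4,suppress=True)
o=get_obs();print(o["tool_pos"],o["orientation"],o["force"])
s=snap("wrist","w8"); m=mask(s,(0,0,0),(179,90,90),(60,60,500,330))
print(tool([.6684,.1637,-.007],83.57,o))
E
```

```text
[0.6661 0.1617 0.0493] [-179.6781    0.3422   83.5769] [ 0.6051 -0.7608 -2.322 ]
(array([0.26, 0.24, 5.63]), array([-0.32,  0.34,  0.01]))
```

View pics/w8.png

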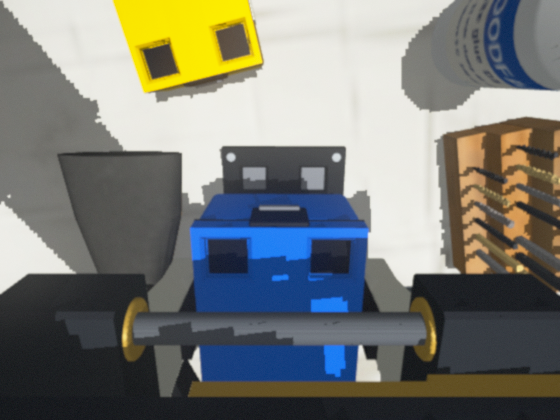

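The view shows the dock end with corners at (223,147) and (344,147) and pockets at (255,178) and (313,178). The lid pockets are at (228,256) and (330,256). The wooden bit stand is on the right from column 447.

```bash
python3 - <<'E'
from h import *
np.set_printoptions(precision=4,suppress=True)
o=get_obs(); s=snap("wrist")
m=cv2.inRange(cv2.cvtColor(s["frame"],cv2.COLOR_RGB2GRAY),0,95); k=np.zeros_like(m); k[140:195,215:352]=255; m&=k
f=cv2.morphologyEx(m,cv2.MORPH_CLOSE,np.ones((3,3)))
n,_,st,ce=cv2.connectedComponentsWithStats(~m&k); i=[j for j in range(1,n) if 150<st[j,4]<900]; print(ce[i],st[i].tolist())
c=np.array([.6672,.1537]); a=np.radians(83.57); L=np.array([np.cos(a),np.sin(a)]); X=np.array([L[1],-L[0]])
exp=[np.r_[c+L*.035+X*x,.008] for x in(-.0195,.0195)]
print("expected pockets px",proj(s,exp).round(1).tolist()); print("edge exp",proj(s,[np.r_[c+L*.056+X*x,.008] for x in(-.04,.04)]).round(1).tolist())
print("measured",plane(s,[(255,178.5),(313,178.5)],.008),np.array(exp))
print("stand",plane(s,[(447,135),(465,275)],.06),plane(s,[(447,135),(465,275)],.0))
m=mask(s,(95,120,60),(125,255,255),(190,220,370,280)); P,px,_=holes(m,s,o["tool_pos"][2]+.0728); print(px.round(1).tolist(),P)
E
```

```text
[[252.523  173.2632]
 [311.3742 177.6796]] [[241, 167, 24, 15, 304], [299, 167, 24, 23, 465]]
expected pockets px [[252.2, 179.9], [311.1, 180.0]]
edge exp [[219.8, 148.2], [343.8, 148.3]]
measured [[0.6537 0.1914]
 [0.6918 0.1871]] [[0.6517 0.1907 0.008 ]
 [0.6905 0.1863 0.008 ]]
stand [[0.7568 0.2149]
 [0.7692 0.1349]] [[0.7824 0.2046]
 [0.7988 0.099 ]]
[[330.6, 256.1], [227.0, 256.0], [278.7, 223.1]] [[0.6884 0.1864]
 [0.6507 0.1906]
 [0.671  0.2013]]
```

Request:
play_rows --commands '[[[0.16, 0.23, 2, -0.3, 0.3, 0, 0.5], [0.16, 0.23, 4, -0.3, 0.3, 0, 0.5], [0.16, 0.23, 5, -0.3, 0.3, 0, 0.5], [0.16, 0.23, 5.5, -0.3, 0.3, 0, 0.5], [0.16, 0.23, 5.5, -0.3, 0.3, 0, 0.5], [0.16, 0.23, 5.5, -0.3, 0.3, 0, 0.5], [0.16, 0.23, 5.5, -0.3, 0.3, 0, 0.5], [0.16, 0.23, 5.5, -0.3, 0.3, 0, 0.5]]]'

```text
clock: 10.85
tool_pos: [0.6695, 0.1635, -0.0038]
orientation: [179.9, -0.1, 83.6]
force: [0.1, -0.3, -3.7]
opening: 0.0638
gripper_force: 30.0
```

Request:
play_rows --commands '[[[-0.06, -0.08, 0.2, 0, 0, 0, 0.5], [-0.06, -0.08, 0.4, 0, 0, 0, 0.5], [-0.06, -0.08, 0.6, 0, 0, 0, 0.5], [-0.06, -0.08, 0.8, 0, 0, 0, 0.5], [-0.06, -0.08, 1.0, 0, 0, 0, 0.5], [-0.06, -0.08, 1.15, 0, 0, 0, 0.5], [-0.06, -0.08, 1.25, 0, 0, 0, 0.5], [-0.06, -0.08, 1.25, 0, 0, 0, 0.5], [-0.06, -0.08, 1.25, 0, 0, 0, 0.5]]]'

```text
clock: 11.6
tool_pos: [0.6677, 0.1626, -0.0163]
orientation: [179.9, -0.0, 83.6]
force: [-4.4, 1.2, 9.0]
opening: 0.0639
gripper_force: 30.0
```

Request:
play_rows --commands '[[[0, 0, 0.1, 0, 0, 0, 0.5], [0, 0, 0.1, 0, 0, 0, 0.83], [0, 0, 0, 0, 0, 0, 0.83], [0, 0, 0, 0, 0, 0, 0.83], [0, 0, 0, 0, 0, 0, 0.83], [0, 0, -3, 0, 0, 0, 0.83], [0, 0, -7, 0, 0, 0, 0.83], [0, 0, -11, 0, 0, 0, 0.83], [0, 0, -15, 0, 0, 0, 0.83], [0, 0, -19, 0, 0, 0, 1], [0, 0, -19, 0, 0, 0, 1]]]'

```text
clock: 12.52
tool_pos: [0.6722, 0.1636, 0.1825]
orientation: [179.2, -0.4, 83.6]
force: [0.3, 0.3, 2.3]
opening: 0.081
gripper_force: 0.0
```

```bash
python3 - <<'E'
from h import *
np.set_printoptions(precision=4,suppress=True)
o=get_obs(); s=snap("wrist","w9"); print(o["tool_pos"])
d=np.array([.668,.1542,.0565]); print(proj(s,[d]),proj(s,[[.6307,.3022,.043]]))
m=mask(s,(95,120,60),(125,255,255),(150,120,400,420)); P,px,a=holes(m,s,.0565); print(px.round(1).tolist(),a,P)
m=mask(s,(18,120,60),(35,255,255),(0,0,420,300)); P,px,a=holes(m,s,.043); print(px.round(1).tolist(),a,P.mean(0),rect(P))
E
```

```text
[0.6722 0.1636 0.1825]
[[274.2586 198.5222]] [[208.4347  27.1573]]
[[249.9, 161.7], [292.6, 235.7], [294.0, 162.0], [250.9, 235.8]] [233 231 225 198] [[0.6506 0.1901]
 [0.6809 0.1162]
 [0.6891 0.1854]
 [0.6421 0.1207]]
[[242.2, 64.9], [198.3, 76.0]] [272 265] [0.6349 0.2681] (array([634.9, 268.1]), array([38.7,  0. ]), 6.94)
```

View pics/w9.png

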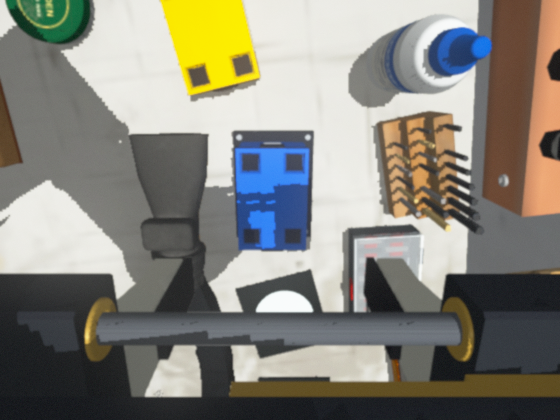

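The blue box sits squarely in the dock: its lid pockets are at (250,162), (294,162), (251,236) and (293,236), and the dock rim is even around it. Next is the yellow box.

Request:
play_rows --commands '[[[12.5, -5.5, 0, 0, 0, -13.4, 1], [12.5, -5.5, 0, 0, 0, -13.4, 1], [12.5, -5.5, 0, 0, 0, -13.4, 1], [12.5, -5.5, 2, 0, 0, -13.4, 1], [12.5, -5.5, 3.2, 0, 0, -13.4, 1], [12.5, -5.5, 3.2, 0, 0, -13.4, 1], [12.5, -5.5, 3.2, 0, 0, -13.4, 1], [12.5, -5.5, 3.2, 0, 0, -13.4, 1]]]'

```text
clock: 13.23
tool_pos: [0.6276, 0.292, 0.1406]
orientation: [179.9, -0.0, 96.9]
force: [0.9, -0.8, -0.0]
opening: 0.0878
gripper_force: 0.0
```

```bash
python3 - <<'E'
from h import *
np.set_printoptions(precision=4,suppress=True)
o=get_obs(); s=snap("wrist","w10"); print(o["tool_pos"],o["orientation"])
m=mask(s,(18,120,60),(35,255,255),(150,60,400,330)); P,px,a=holes(m,s,.043); print(px.round(1).tolist(),a,P.mean(0),rect(P))
print(tool([.6317,.2943,-.026],97,o))
E
```

```text
[0.6276 0.292  0.1406] [179.9318  -0.0053  96.9016]
[[260.0, 139.5], [308.9, 139.5], [306.9, 222.0], [261.0, 222.5]] [306 304 250 211] [0.63  0.304] (array([630. , 303.9]), array([69.6, 38.8]), 96.83)
(array([ 0.18,  0.41, 16.67]), array([ 0.07, -0.01, -0.1 ]))
```

Request:
play_rows --commands '[[[0.36, 0.39, 4, 0, 0, 0, 1], [0.36, 0.39, 8, 0, 0, 0, 1], [0.36, 0.39, 10.5, 0, 0, 0, 1], [0.36, 0.39, 12, 0, 0, 0, 1], [0.36, 0.39, 13, 0, 0, 0, 1], [0.36, 0.39, 14, 0, 0, 0, 1], [0.36, 0.39, 15, 0, 0, 0, 1], [0.36, 0.39, 16, 0, 0, 0, 1], [0.36, 0.39, 16.5, 0, 0, 0, 1], [0.36, 0.39, 16.5, 0, 0, 0, 1], [0.36, 0.39, 16.5, 0, 0, 0, 0.5], [0.36, 0.39, 16.5, 0, 0, 0, 0.5], [0.36, 0.39, 16.5, 0, 0, 0, 0.5], [0.36, 0.39, 16.5, 0, 0, 0, 0.5], [0.36, 0.39, 16.5, 0, 0, 0, 0.5], [0.36, 0.39, 16.5, 0, 0, 0, 0.5]]]'

```text
clock: 14.62
tool_pos: [0.631, 0.2974, -0.0239]
orientation: [179.9, -0.1, 97.0]
force: [-0.7, 0.2, 2.3]
opening: 0.064
gripper_force: 30.0
```

Request:
play_rows --commands '[[[0, 0, -1, 0, 0, 0, 0.5], [0, 0, -4, 0, 0, 0, 0.5], [0, 0, -8, 0, 0, 0, 0.5], [0, 0, -11, 0, 0, 0, 0.5], [0, 0, -13, 0, 0, 0, 0.5], [0, 0, -13, 0, 0, 0, 0.5], [0, 0, -13, 0, 0, 0, 0.5]]]'

```text
clock: 15.2
tool_pos: [0.6308, 0.2974, 0.1073]
orientation: [179.8, -0.1, 96.9]
force: [-0.2, -0.1, -3.3]
opening: 0.0637
gripper_force: 30.0
```

```bash
python3 - <<'E'
from h import *
np.set_printoptions(precision=4,suppress=True)
s=snap("wrist");o=get_obs();print(o["tool_pos"],o["orientation"]);T=R(o["orientation"])
print(proj(s,[o["tool_pos"]+T.apply([.0067+.035,y,-.0669]) for y in(-.0195,.0195)]).round(1).tolist())
m=mask(s,(18,120,60),(35,255,255),(150,60,400,290)); P,px,a=holes(m,s,o["tool_pos"][2]+.0669); print(px.round(1).tolist(),a)
print(T.inv().apply(np.c_[P,np.full(len(P),o["tool_pos"][2]+.0669)]-o["tool_pos"]))
print(tool([.6654,.1463,.06],83.3,o))
E
```

```text
[0.6299 0.2968 0.1055] [179.9672  -0.0581  96.928 ]
[[226.6, 210.2], [330.8, 210.1]]
[[330.4, 209.5], [225.8, 207.9], [278.8, 170.4]] [1244 1081  816]
[[ 0.042   0.0194 -0.0668]
 [ 0.0426 -0.0198 -0.0669]
 [ 0.0568  0.     -0.0668]]
(array([-15.37,   1.71,   4.54]), array([ 0.03, -0.06, 13.63]))
```

Request:
play_rows --commands '[[[-15.4, 1.7, 0, 0, 0, 13.6, 0.5], [-15.4, 1.7, 0, 0, 0, 13.6, 0.5], [-15.4, 1.7, 0, 0, 0, 13.6, 0.5], [-15.4, 1.7, 0, 0, 0, 13.6, 0.5], [-15.4, 1.7, 2, 0, 0, 13.6, 0.5], [-15.4, 1.7, 4.5, 0, 0, 13.6, 0.5], [-15.4, 1.7, 4.5, 0, 0, 13.6, 0.5], [-15.4, 1.7, 4.5, 0, 0, 13.6, 0.5], [-15.4, 1.7, 4.5, 0, 0, 13.6, 0.5], [-15.4, 1.7, 4.5, 0, 0, 13.6, 0.5]]]'

```text
clock: 16.08
tool_pos: [0.6667, 0.1469, 0.0614]
orientation: [179.9, -0.1, 83.4]
force: [-0.2, 0.4, -1.8]
opening: 0.0642
gripper_force: 30.0
```

```bash
python3 - <<'E'
from h import *
np.set_printoptions(precision=4,suppress=True)
s=snap("wrist","w11");o=get_obs();print(o["tool_pos"],o["orientation"])
print(tool([.6654,.1462,.0345],83.3,o))
# blue strip + dock beyond the held box
c=np.array([.6662,.1530]); a=np.radians(83.3); L=np.array([np.cos(a),np.sin(a)]); X=np.array([L[1],-L[0]])
print("dock edge expected",proj(s,[np.r_[c+L*.056+X*x,.008] for x in(-.04,.04)]).round(1).tolist())
print("blue end lower/upper",proj(s,[np.r_[c+L*.048+X*x,.0565] for x in(-.032,.032)]).round(1).tolist())
g=cv2.cvtColor(s["frame"],cv2.COLOR_RGB2GRAY)
m=cv2.inRange(g,0,95);k=np.zeros_like(m);k[60:200,200:365]=255;print("dark",cv2.boundingRect(big(m&k)))
m=mask(s,(95,120,60),(125,255,255),(190,50,380,220)); print("blue",cv2.boundingRect(m))
E
```

```text
[0.6667 0.147  0.0616] [179.8625  -0.0875  83.4044]
(array([-0.1 , -0.13,  2.71]), array([ 0.14, -0.09,  0.1 ]))
dock edge expected [[217.6, 124.1], [338.7, 124.3]]
blue end lower/upper [[219.2, 147.3], [337.1, 147.5]]
dark (220, 123, 118, 27)
blue (219, 140, 118, 22)
```

Request:
play_rows --commands '[[[-0.1, -0.13, 1, 0.1, 0, 0, 0.5], [-0.1, -0.13, 2, 0.1, 0, 0, 0.5], [-0.1, -0.13, 2.5, 0.1, 0, 0, 0.5], [-0.1, -0.13, 2.5, 0.1, 0, 0, 0.5], [-0.1, -0.13, 2.7, 0.1, 0, 0, 0.5], [-0.1, -0.13, 2.9, 0.1, 0, 0, 0.5], [-0.1, -0.13, 3.1, 0.1, 0, 0, 0.5], [-0.1, -0.13, 3.25, 0.1, 0, 0, 0.5], [-0.1, -0.13, 3.4, 0.1, 0, 0, 0.5], [-0.1, -0.13, 3.4, 0.1, 0, 0, 0.5], [-0.1, -0.13, 3.4, 0.1, 0, 0, 0.5]]]'

```text
clock: 17.05
tool_pos: [0.6649, 0.1454, 0.028]
orientation: [180.0, -0.1, 83.4]
force: [-2.3, -0.4, 7.0]
opening: 0.064
gripper_force: 30.0
```

Request:
play_rows --commands '[[[0, 0, 0.05, 0, 0, 0, 0.5], [0, 0, 0.05, 0, 0, 0, 0.83], [0, 0, 0, 0, 0, 0, 0.83], [0, 0, 0, 0, 0, 0, 0.83], [0, 0, 0, 0, 0, 0, 0.83], [0, 0, -3, 0, 0, 0, 0.83], [0, 0, -7, 0, 0, 0, 0.83], [0, 0, -11, 0, 0, 0, 1], [0, 0, -15, 0, 0, 0, 1], [0, 0, -16, 0, 0, 0, 1], [0, 0, -16, 0, 0, 0, 1]]]'

```text
clock: 17.97
tool_pos: [0.6672, 0.146, 0.1916]
orientation: [179.6, -0.3, 83.4]
force: [0.0, 0.8, -0.7]
opening: 0.0868
gripper_force: 0.0
```

```bash
python3 - <<'E'
from h import *
np.set_printoptions(precision=4,suppress=True)
s=snap("wrist","w12");o=get_obs();print(o["tool_pos"])
m=mask(s,(18,120,60),(35,255,255),(150,60,400,420)); P,px,a=holes(m,s,.095); print(px.round(1).tolist(),a,P.mean(0),rect(P))
E
```

```text
[0.6659 0.1457 0.1887]
[[299.5, 147.2], [250.4, 147.0], [297.9, 229.7], [252.1, 229.7]] [295 284 238 207] [0.6647 0.1522] (array([664.7, 152.2]), array([69.8, 38.8]), 83.2)
```

Request:
play_rows --commands '[[[8.1, -28.4, 0, 0, 0, -3.6, 1], [8.1, -28.4, 0, 0, 0, -3.6, 1], [8.1, -28.4, 0, 0, 0, -3.6, 1], [8.1, -28.4, 0, 0, 0, -3.6, 1], [8.1, -28.4, 0, 0, 0, -3.6, 1], [8.1, -28.4, 0, 0, 0, -3.6, 1], [8.1, -28.4, 0, 0, 0, -3.6, 1], [8.1, -28.4, 3, 0, 0, -3.6, 1], [8.1, -28.4, 3, 0, 0, -3.6, 1], [8.1, -28.4, 3, 0, 0, -3.6, 1], [8.1, -28.4, 3, 0, 0, -3.6, 1]]]'

```text
clock: 18.93
tool_pos: [0.3928, 0.2583, 0.1567]
orientation: [-179.9, 0.0, 86.9]
force: [0.5, -0.8, 1.6]
opening: 0.0877
gripper_force: 0.0
```

```bash
python3 - <<'E'
from h import *
np.set_printoptions(precision=4,suppress=True)
s=snap("wrist","w13");o=get_obs();print(o["tool_pos"],o["orientation"])
m=mask(s,(5,80,60),(20,255,255),(150,80,420,300)); c=big(m); print("block",rect(plane(s,c[:,0],.027)),cv2.boundingRect(c))
E
```

```text
[0.3932 0.2584 0.157 ] [-179.9637   -0.0091   86.886 ]
block (array([388.9, 261.6]), array([105.9,  57.3]), 86.93) (243, 123, 65, 115)
```

View pics/w13.png

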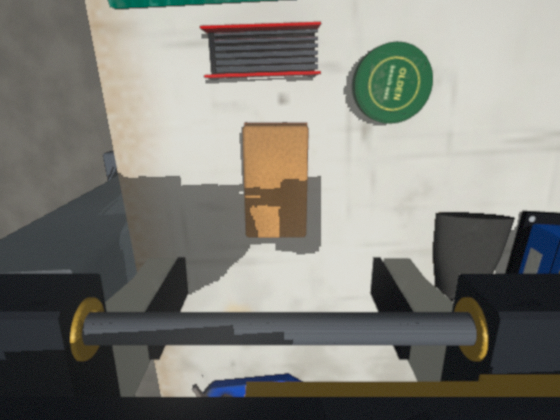

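The yellow box is seated: its lid pockets fall where a full fit would put them. The block, at (275,180), is square to the fingers.

Request:
play_rows --commands '[[[0.2, -0.3, 4, 0, 0, 0, 1], [0.2, -0.3, 8, 0, 0, 0, 1], [0.2, -0.3, 12, 0, 0, 0, 1], [0.2, -0.3, 14, 0, 0, 0, 1], [0.2, -0.3, 15.5, 0, 0, 0, 1], [0.2, -0.3, 16.5, 0, 0, 0, 1], [0.2, -0.3, 17.5, 0, 0, 0, 1], [0.2, -0.3, 18, 0, 0, 0, 1], [0.2, -0.3, 18.5, 0, 0, 0, 1], [0.2, -0.3, 18.5, 0, 0, 0, 1], [0.2, -0.3, 18.5, 0, 0, 0, 1]]]'

```text
clock: 19.9
tool_pos: [0.3895, 0.2609, -0.0282]
orientation: [-180.0, -0.0, 86.9]
force: [-0.4, -0.7, 0.6]
opening: 0.0876
gripper_force: 0.0
```

```bash
python3 - <<'E'
from h import *
np.set_printoptions(precision=4,suppress=True)
s=snap("wrist","w14");o=get_obs();print(o["tool_pos"],o["orientation"],o["force"])
E
```

```text
[ 0.3896  0.2612 -0.0279] [-179.978    -0.0795   86.9284] [-0.3029  0.6001 -0.0961]
```

View pics/w14.png

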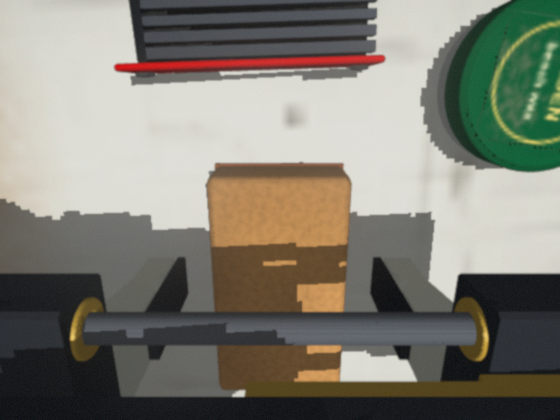

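The block is centred between the fingers, with its front top edge at row 175.

Request:
play_rows --commands '[[[0, 0, 0.2, 0, 0, 0, 1], [0, 0, 0.4, 0, 0, 0, 1], [0, 0, 0.4, 0, 0, 0, 1], [0, 0, 0.4, 0, 0, 0, 0.4], [0, 0, 0.4, 0, 0, 0, 0.4], [0, 0, 0.4, 0, 0, 0, 0.4], [0, 0, 0.4, 0, 0, 0, 0.4], [0, 0, 0.4, 0, 0, 0, 0.4], [0, 0, 0.4, 0, 0, 0, 0.4], [0, 0, 0.4, 0, 0, 0, 0.4]]]'

```text
clock: 20.78
tool_pos: [0.389, 0.261, -0.0323]
orientation: [-180.0, -0.1, 87.0]
force: [-0.8, 0.1, 2.2]
opening: 0.0588
gripper_force: 30.0
```

```bash
python3 - <<'E'
from h import *
np.set_printoptions(precision=4,suppress=True)
s=snap("wrist");o=get_obs();T=R(o["orientation"]);print(o["tool_pos"],o["opening"])
m=mask(s,(5,70,40),(20,255,255),(150,120,420,400))
r=np.where(m[:,250:310].sum(1)>255*30)[0]; print("rows",r.min(),r.max())
c=m[200:240,:].sum(0)>255*20; print("cols",np.where(c)[0].min(),np.where(c)[0].max())
P=plane(s,[(279,175),(279,178),(279,r.max())],.027); P=np.c_[P,[.027]*3]; print(P,T.inv().apply(P-o["tool_pos"]))
# measured front end should be x=+53 mm from the centre
E
```

```text
[ 0.3891  0.261  -0.0323] 0.05862022854340272
rows 166 381
cols 207 350
[[0.3912 0.3142 0.027 ]
 [0.3912 0.313  0.027 ]
 [0.3861 0.2177 0.027 ]] [[ 0.0533 -0.0007 -0.0592]
 [ 0.0521 -0.0007 -0.0592]
 [-0.0433 -0.0007 -0.0593]]
```

Request:
play_rows --commands '[[[0, 0, -1, 0, 0, 0, 0.4], [0, 0, -5, 0, 0, 0, 0.4], [0, 0, -9, 0, 0, 0, 0.4], [0, 0, -13, 0, 0, 0, 0.4], [0, 0, -17, 0, 0, 0, 0.4], [0, 0, -21, 0, 0, 0, 0.4], [0, 0, -23, 0, 0, 0, 0.4], [-14.9, 23.9, -23, 0, 0, 0, 0.4], [-14.9, 23.9, -23, 0, 0, 0, 0.4], [-14.9, 23.9, -23, 0, 0, 0, 0.4], [-14.9, 23.9, -23, 0, 0, 0, 0.4], [-14.9, 23.9, -23, 0, 0, 0, 0.4], [-14.9, 23.9, -23, 0, 0, 0, 0.4], [-38.6, 28.8, -23, 0, 0, 3.5, 0.4], [-38.6, 28.8, -23, 0, 0, 3.5, 0.4], [-38.6, 28.8, -23, 0, 0, 3.5, 0.4], [-38.6, 28.8, -23, 0, 0, 3.5, 0.4], [-38.6, 28.8, -23, 0, 0, 3.5, 0.4], [-38.6, 28.8, -23, 0, 0, 3.5, 0.4], [-38.6, 28.8, -23, 0, 0, 3.5, 0.4]]]'

```text
clock: 22.5
tool_pos: [0.6561, -0.1449, 0.1959]
orientation: [-179.9, 0.0, 83.3]
force: [0.8, 0.7, -1.7]
opening: 0.0585
gripper_force: 30.0
```

```bash
python3 - <<'E'
from h import *
np.set_printoptions(precision=4,suppress=True)
s=snap("wrist","w15");o=get_obs();T=R(o["orientation"]);print(o["tool_pos"],o["orientation"],o["opening"])
print("pad corners expected",proj(s,[[.6564+.03*a-.054*b*.114*-1,-.1628+.054*b,.003] for a,b in((-1,1),(1,1),(1,-1),(-1,-1))]).round(1).tolist())
m=mask(s,(5,70,40),(20,255,255)); x=cv2.boundingRect(big(m)); print("block bbox",x)
m=mask(s,(0,0,170),(179,60,255)); cs=cv2.findContours(m,cv2.RETR_EXTERNAL,cv2.CHAIN_APPROX_NONE)[0]
for c in cs:
    if cv2.contourArea(c)>400: print(cv2.contourArea(c),cv2.boundingRect(c),rect(plane(s,c[:,0],.003)))
E
```

```text
[ 0.6562 -0.1455  0.1957] [-179.8317    0.0235   83.2108] 0.05869491248712047
pad corners expected [[253.5, 140.1], [310.8, 133.3], [308.7, 231.1], [255.9, 236.8]]
block bbox (205, 164, 148, 149)
488.5 (94, 253, 51, 20) (array([ 456.5, -230.1]), array([59.1, 24.3]), 173.34)
1450.0 (253, 137, 60, 29) (array([ 661.1, -123.8]), array([61.8, 29.5]), 173.28)
12159.5 (0, 132, 133, 170) (array([ 386.6, -164. ]), array([239.8, 102.6]), 26.66)
3951.0 (232, 0, 73, 67) (array([660.5, -10.5]), array([68.7, 57.6]), 173.23)
42327.0 (188, 0, 306, 273) (array([ 730.7, -132. ]), array([317.5, 282.4]), 173.23)
2757.0 (0, 0, 84, 49) (array([447.5,  23. ]), array([85.1, 41.4]), 173.23)
```

```bash
python3 - <<'E'
from h import *
np.set_printoptions(precision=4,suppress=True)
s=snap("wrist");o=get_obs();T=R(o["orientation"]);print(o["tool_pos"],o["orientation"])
f=lambda x,z:proj(s,[o["tool_pos"]+T.apply([x,y,z]) for y in(-.0295,.0295)]).round(1).tolist()
for x in(.051,.053,.055): print(x,"bot",f(x,-.0323),"top",f(x,-.0593))
m=mask(s,(5,70,40),(20,255,255),(190,150,370,260)); 
r=np.where(m[:,250:310].sum(1)>255*30)[0]; print("rows",r.min())
for row in(166,170,176,185,200): c=np.where(m[row])[0]; print(row,c.min(),c.max(),cv2.cvtColor(s["frame"],cv2.COLOR_RGB2GRAY)[row,279])
print(cv2.cvtColor(s["frame"],cv2.COLOR_RGB2GRAY)[158:186,279])
L=np.array([np.cos(np.radians(83.4)),np.sin(np.radians(83.4))])
print(tool([.6565,-.163,.01],83.4,o))
E
```

```text
[ 0.6558 -0.1433  0.1956] [-179.8245   -0.0215   83.2128]
0.051 bot [[213.2, 162.0], [344.9, 161.9]] top [[201.3, 175.5], [357.0, 175.4]]
0.053 bot [[213.0, 157.5], [345.1, 157.5]] top [[200.9, 170.3], [357.3, 170.2]]
0.055 bot [[212.7, 153.0], [345.4, 153.0]] top [[200.6, 165.0], [357.7, 165.0]]
rows 166
166 213 343 128
170 214 343 96
176 210 346 100
185 205 352 159
200 205 351 166
[252 252 252 252 252 251 238 175 128 114 101  97  96  95  99 101 100 101
 100 103 106 117 129 143 151 155 157 159]
(array([-1.96,  0.36, 18.56]), array([-0.18, -0.02, -0.19]))
```

```bash
python3 - <<'E'
from h import *
np.set_printoptions(precision=4,suppress=True)
for i in range(3): snapshot("side")
o=get_obs();s=snap("wrist");T=R(o["orientation"]);print(o["tool_pos"],get_obs()["tool_pos"],o["orientation"])
f=lambda x,z:proj(s,[o["tool_pos"]+T.apply([x,y,z]) for y in(-.0295,.0295)]).round(1).tolist()
for x in(.051,.053): print(x,"bot",f(x,-.0323),"top",f(x,-.0593))
print(cv2.cvtColor(s["frame"],cv2.COLOR_RGB2GRAY)[158:186,279])
m=mask(s,(0,0,170),(179,60,255),(240,120,330,170));print(rect(plane(s,big(m)[:,0],.003)))
print(tool([.6565,-.163,.01],83.4))
E
```

```text
[ 0.6558 -0.1397  0.1965] [ 0.656  -0.1392  0.1968] [-179.8903   -0.0569   83.4345]
0.051 bot [[214.9, 166.6], [346.0, 166.6]] top [[203.3, 180.8], [358.3, 180.8]]
0.053 bot [[214.7, 162.2], [346.3, 162.2]] top [[202.9, 175.7], [358.6, 175.7]]
[252 252 252 252 252 251 239 177 126 113 100  96  99  98 100 102 102 101
 102 103 106 117 129 142 150 156 157 161]
(array([ 661.4, -121.1]), array([61.5, 24.3]), 173.44)
(array([-2.38,  0.35, 18.68]), array([-0.08, -0.06,  0.09]))
```

Request:
play_rows --commands '[[[-2.2, 0.4, 4, 0, 0, 0, 0.4], [-2.2, 0.4, 8, 0, 0, 0, 0.4], [-2.2, 0.4, 12, 0, 0, 0, 0.4], [-2.2, 0.4, 15, 0, 0, 0, 0.4], [-2.2, 0.4, 18, 0, 0, 0, 0.4], [-2.2, 0.4, 20, 0, 0, 0, 0.4], [-2.2, 0.4, 20, 0, 0, 0, 0.4], [-2.2, 0.4, 20, 0, 0, 0, 0.4], [-2.2, 0.4, 20, 0, 0, 0, 0.4], [-2.2, 0.4, 20, 0, 0, 0, 0.4], [-2.2, 0.4, 20, 0, 0, 0, 0.4]]]'

```text
clock: 23.72
tool_pos: [0.6589, -0.1619, -0.0007]
orientation: [179.9, -0.1, 83.5]
force: [0.2, 0.2, -0.7]
opening: 0.0584
gripper_force: 30.0
```

```bash
python3 - <<'E'
from h import *
np.set_printoptions(precision=4,suppress=True)
o=get_obs();s=snap("wrist","w16");T=R(o["orientation"]);print(o["tool_pos"],get_obs()["tool_pos"],o["orientation"])
m=mask(s,(0,0,170),(179,60,255),(200,60,360,175))
for row in range(120,172,4):
    c=np.where(m[row])[0]; print(row,c.min() if len(c) else 0,c.max() if len(c) else 0,end="; ")
print(tool([.6575,-.1619,-.0293],83.4))
L=[.115,.993];print("front edge exp",proj(s,[[.6566+.054*L[0]+x*L[1],-.1628+.054*L[1]-x*L[0],.003] for x in(-.0305,.0305)]))
E
```

```text
[ 0.6589 -0.1619 -0.0007] [ 0.6587 -0.162  -0.0011] [179.8614  -0.0649  83.4806]
120 200 359; 124 200 359; 128 0 0; 132 0 0; 136 0 0; 140 0 0; 144 0 0; 148 0 0; 152 219 333; 156 217 334; 160 218 334; 164 222 334; 168 0 0; (array([-0.  , -0.12,  2.82]), array([ 0.11, -0.06,  0.06]))
front edge exp [[217.6566 152.0165]
 [334.5435 152.123 ]]
```

The rectangle's front edge is where I predicted it (columns 217–334, row 152), so I will lower the block.

Request:
play_rows --commands '[[[0, -0.12, 1, 0, 0, 0, 0.4], [0, -0.12, 1.8, 0, 0, 0, 0.4], [0, -0.12, 2.2, 0, 0, 0, 0.4], [0, -0.12, 2.5, 0, 0, 0, 0.4], [0, -0.12, 2.7, 0, 0, 0, 0.4], [0, -0.12, 2.8, 0, 0, 0, 0.4], [0, -0.12, 2.85, 0, 0, 0, 0.4], [0, -0.12, 2.85, 0, 0, 0, 0.4], [0, -0.12, 2.85, 0, 0, 0, 0.4]]]'

```text
clock: 24.52
tool_pos: [0.6554, -0.1621, -0.0293]
orientation: [-179.9, -0.0, 83.5]
force: [-8.4, 4.4, 18.9]
opening: 0.0591
gripper_force: 30.0
```

Request:
play_rows --commands '[[[0, 0, -0.1, 0, 0, 0, 0.4], [0, 0, -0.1, 0, 0, 0, 0.4], [0, 0, -0.1, 0, 0, 0, 0.85], [0, 0, -0.1, 0, 0, 0, 0.85], [0, 0, -0.1, 0, 0, 0, 0.85], [0, 0, -0.1, 0, 0, 0, 0.9], [0, 0, -3, 0, 0, 0, 0.9], [0, 0, -7, 0, 0, 0, 0.9], [0, 0, -11, 0, 0, 0, 1], [0, 0, -15, 0, 0, 0, 1], [0, 0, -18, 0, 0, 0, 1], [0, 0, -18, 0, 0, 0, 1], [0, 0, -18, 0, 0, 0, 1], [0, 0, -18, 0, 0, 0, 1], [0, 0, -18, 0, 0, 0, 1]]]'

```text
clock: 25.77
tool_pos: [0.6555, -0.1621, 0.1469]
orientation: [-179.8, -0.0, 83.4]
force: [-0.0, 0.1, 0.7]
opening: 0.0881
gripper_force: 0.0
```

```bash
python3 - <<'E'
from h import *
np.set_printoptions(precision=4,suppress=True)
o=get_obs();s=snap("wrist","w17");print(o["tool_pos"],o["orientation"])
m=mask(s,(5,70,40),(20,255,255),(150,60,420,260)); c=big(m); print("block",rect(plane(s,c[:,0],.03)),cv2.boundingRect(c))
w=mask(s,(0,0,0),(179,90,70),(150,60,420,265)); c=max(cv2.findContours(w,cv2.RETR_EXTERNAL,cv2.CHAIN_APPROX_NONE)[0],key=cv2.contourArea); print("pad",rect(plane(s,c[:,0],.003)),cv2.boundingRect(c))
print(np.argwhere(m[150]).ravel()[[0,-1]],np.argwhere(m[220]).ravel()[[0,-1]])
E
```

```text
[ 0.6555 -0.1621  0.1469] [-179.798    -0.0462   83.4368]
block (array([ 654.1, -161.5]), array([107.6,  58.7]), 84.02) (244, 127, 69, 120)
pad (array([ 560.7, -116.9]), array([150.8,  39.7]), 77.29) (150, 60, 46, 162)
[245 312] [247 414]
```

```bash
python3 - <<'E'
from h import *
np.set_printoptions(precision=4,suppress=True)
s=snap("wrist");g=cv2.cvtColor(s["frame"],cv2.COLOR_RGB2GRAY)
for r in(150,180,210,235): print(r,"L",g[r,222:252].tolist(),"R",g[r,304:336].tolist())
print("F",g[95:145,279].tolist())
print("B",g[235:275,279].tolist())
print(proj(s,[[.6565,-.1628,.003]]))
E
```

```text
150 L [229, 227, 225, 223, 220, 220, 217, 215, 214, 202, 160, 108, 77, 74, 73, 71, 70, 70, 72, 72, 70, 68, 68, 85, 124, 146, 161, 167, 165, 165] R [174, 173, 176, 176, 174, 171, 170, 166, 166, 191, 207, 161, 99, 75, 74, 74, 74, 73, 72, 74, 77, 74, 74, 73, 76, 104, 164, 211, 224, 227, 228, 227]
180 L [226, 223, 222, 219, 218, 216, 213, 213, 211, 211, 205, 178, 122, 78, 68, 67, 68, 69, 67, 68, 66, 60, 55, 62, 87, 122, 144, 159, 167, 165] R [180, 181, 182, 182, 181, 182, 179, 172, 156, 140, 107, 78, 70, 68, 64, 63, 63, 62, 65, 65, 64, 65, 70, 75, 120, 196, 226, 230, 231, 232, 232, 232]
210 L [107, 106, 104, 104, 105, 104, 105, 105, 106, 105, 102, 105, 97, 77, 55, 51, 52, 53, 52, 52, 53, 52, 51, 53, 58, 71, 84, 91, 90, 92] R [101, 101, 103, 103, 103, 101, 102, 113, 122, 100, 70, 61, 61, 62, 60, 60, 62, 61, 64, 60, 64, 65, 74, 131, 206, 230, 234, 234, 233, 234, 233, 234]
235 L [117, 116, 118, 116, 118, 120, 119, 119, 118, 118, 117, 118, 113, 107, 82, 60, 50, 51, 52, 52, 53, 54, 51, 52, 55, 62, 78, 89, 90, 92] R [104, 104, 103, 103, 102, 103, 108, 115, 97, 76, 64, 63, 62, 64, 62, 60, 62, 63, 62, 63, 64, 73, 127, 208, 232, 235, 235, 236, 236, 236, 235, 236]
F [205, 204, 206, 206, 207, 207, 208, 209, 211, 211, 209, 211, 203, 171, 114, 77, 72, 71, 71, 73, 73, 71, 71, 72, 69, 73, 74, 72, 80, 118, 169, 182, 139, 99, 96, 117, 136, 151, 160, 167, 170, 172, 172, 169, 167, 164, 163, 163, 166, 170]
B [184, 186, 188, 189, 188, 188, 184, 184, 180, 160, 117, 74, 62, 71, 103, 143, 171, 181, 196, 216, 218, 218, 218, 221, 219, 218, 215, 215, 217, 218, 220, 220, 222, 224, 225, 225, 226, 226, 228, 228]
[[281.2487 183.0724]]
```

```bash
python3 - <<'E'
from h import *
np.set_printoptions(precision=4,suppress=True)
s=snap("wrist")
q=lambda u,v,z:plane(s,(u,v),z)[0]
a=np.radians(83.4);L=np.array([np.cos(a),np.sin(a)]);X=np.array([L[1],-L[0]])
f=lambda p:(round(p@X*1000,1),round(p@L*1000,1))
print("pad front/back",f(q(279,108.5,.003)),f(q(279,249,.003)),"white front",f(q(279,124.2,.003)),"block front bottom",f(q(279,127.5,.003)),"front top",f(q(279,130,.03)),f(q(279,132,.03)),"back top",f(q(279,244.8,.03)))
for r,pl,pr,bl,br in((150,232.3,329.6,246,312.8),(180,233.9,328.3,246.7,313.2),(210,235.3,326.8,247,311),(235,236,325.8,247.5,310)):
    print(r,[f(q(u,r,.003))[0] for u in(pl,pr)],[f(q(u,r,.03))[0] for u in(bl,br)])
E
```

```text
pad front/back (np.float64(668.8), np.float64(-18.3)) (np.float64(668.9), np.float64(-154.2)) white front (np.float64(668.8), np.float64(-31.9)) block front bottom (np.float64(668.8), np.float64(-34.8)) front top (np.float64(668.9), np.float64(-34.2)) (np.float64(668.9), np.float64(-35.8)) back top (np.float64(669.0), np.float64(-137.9))
150 [np.float64(625.9), np.float64(715.3)] [np.float64(641.0), np.float64(697.5)]
180 [np.float64(626.4), np.float64(715.3)] [np.float64(640.9), np.float64(698.6)]
210 [np.float64(626.6), np.float64(715.1)] [np.float64(640.5), np.float64(697.4)]
235 [np.float64(626.4), np.float64(715.2)] [np.float64(640.3), np.float64(697.2)]
```

The block is aligned and centred lengthwise but about 1.7 mm off across. Closing the fingers again, shifted by that much, will re-centre it in place.

Request:
play_rows --commands '[[[0, 0.17, 4, 0, 0, 0, 1], [0, 0.17, 8, 0, 0, 0, 1], [0, 0.17, 12, 0, 0, 0, 1], [0, 0.17, 15, 0, 0, 0, 1], [0, 0.17, 16.5, 0, 0, 0, 1], [0, 0.17, 17.4, 0, 0, 0, 1], [0, 0.17, 17.4, 0, 0, 0, 1], [0, 0.17, 17.4, 0, 0, 0, 1], [0, 0.17, 17.4, 0, 0, 0, 0.72], [0, 0.17, 17.4, 0, 0, 0, 0.7], [0, 0.17, 17.4, 0, 0, 0, 0.68], [0, 0.17, 17.4, 0, 0, 0, 0.66], [0, 0.17, 17.4, 0, 0, 0, 0.6], [0, 0.17, 17.4, 0, 0, 0, 0.6], [0, 0.17, 17.4, 0, 0, 0, 0.6]]]'

```text
clock: 27.17
tool_pos: [0.6579, -0.1622, -0.0247]
orientation: [-180.0, -0.0, 83.5]
force: [-1.8, 0.2, 5.4]
opening: 0.0586
gripper_force: 30.0
```

Request:
play_rows --commands '[[[0, 0, 0, 0, 0, 0, 0.6], [0, 0, 0, 0, 0, 0, 0.85], [0, 0, 0, 0, 0, 0, 0.85], [0, 0, 0, 0, 0, 0, 0.85], [0, 0, 0, 0, 0, 0, 0.9], [0, 0, -3, 0, 0, 0, 0.9], [0, 0, -7, 0, 0, 0, 0.9], [0, 0, -11, 0, 0, 0, 1], [0, 0, -15, 0, 0, 0, 1], [0, 0, -18, 0, 0, 0, 1], [0, 0, -18, 0, 0, 0, 1], [0, 0, -18, 0, 0, 0, 1], [0, 0, -18, 0, 0, 0, 1], [0, 0, -18, 0, 0, 0, 1]]]'

```text
clock: 28.33
tool_pos: [0.6572, -0.1623, 0.153]
orientation: [-179.8, -0.0, 83.4]
force: [0.0, 0.1, -0.8]
opening: 0.0876
gripper_force: 0.0
```

```bash
python3 - <<'E'
from h import *
np.set_printoptions(precision=4,suppress=True)
o=get_obs();s=snap("wrist","w18");print(o["tool_pos"],o["orientation"])
m=mask(s,(5,70,40),(20,255,255),(150,60,420,260))
g=cv2.cvtColor(s["frame"],cv2.COLOR_RGB2GRAY)
for r in(150,180,210,235): print(r,"L",g[r,226:252].tolist(),"R",g[r,304:336].tolist())
print("F",g[105:140,279].tolist(),g[238:255,279].tolist())
E
```

```text
[ 0.6572 -0.1623  0.153 ] [-179.8054   -0.0453   83.4385]
150 L [221, 219, 217, 213, 204, 164, 110, 77, 70, 71, 71, 72, 71, 71, 72, 70, 71, 70, 70, 64, 76, 114, 139, 156, 164, 167] R [174, 176, 176, 177, 175, 176, 173, 167, 151, 118, 88, 75, 74, 75, 76, 76, 75, 76, 75, 76, 78, 79, 92, 143, 202, 225, 228, 228, 229, 229, 230, 230]
180 L [214, 211, 210, 207, 207, 197, 160, 111, 74, 68, 66, 67, 67, 68, 67, 66, 68, 66, 63, 58, 60, 77, 118, 144, 157, 167] R [181, 182, 183, 183, 183, 181, 178, 167, 133, 93, 76, 70, 68, 66, 66, 66, 66, 66, 67, 70, 71, 104, 166, 215, 229, 230, 232, 231, 232, 232, 233, 234]
210 L [105, 103, 103, 105, 105, 105, 105, 99, 76, 54, 52, 49, 51, 50, 51, 51, 49, 50, 51, 54, 49, 55, 67, 79, 86, 88] R [104, 104, 104, 101, 106, 102, 99, 90, 76, 62, 61, 61, 63, 63, 63, 63, 63, 62, 63, 64, 77, 132, 207, 231, 234, 234, 234, 234, 235, 234, 234, 234]
235 L [115, 117, 116, 115, 115, 114, 114, 113, 107, 83, 58, 54, 52, 54, 54, 54, 53, 55, 56, 53, 53, 56, 60, 79, 86, 92] R [101, 104, 104, 106, 106, 107, 100, 83, 68, 65, 62, 63, 62, 62, 62, 62, 63, 66, 66, 102, 175, 223, 235, 235, 236, 235, 236, 236, 235, 235, 234, 234]
F [212, 210, 206, 173, 109, 75, 72, 70, 72, 72, 72, 73, 72, 71, 72, 71, 71, 73, 119, 198, 223, 160, 103, 93, 107, 132, 148, 158, 164, 169, 171, 174, 169, 169, 166] [187, 184, 184, 174, 141, 93, 65, 66, 88, 114, 133, 134, 137, 135, 133, 143, 176]
```

The block is centred now, to within about 1 mm. Next is the tin, which I will grip along world y to keep the fingers off the hex keys.

Request:
play_rows --commands '[[[0, 0, -5, 0, 0, 0, 1], [0, 0, -5, 0, 0, 0, 1], [48, -22, -5, 0, 0, 83.4, 1], [48, -22, -5, 0, 0, 83.4, 1], [48, -22, -5, 0, 0, 83.4, 1], [48, -22, -5, 0, 0, 83.4, 1], [48, -22, -5, 0, 0, 83.4, 1], [48, -22, -5, 0, 0, 83.4, 1], [48, -22, -5, 0, 0, 83.4, 1], [48, -22, -5, 0, 0, 83.4, 1], [48, -22, -5, 0, 0, 83.4, 1], [48, -22, -5, 0, 0, 83.4, 1], [48, -22, -5, 0, 0, 83.4, 1], [48, -22, -5, 0, 0, 83.4, 1], [48, -22, -5, 0, 0, 83.4, 1], [48, -22, -5, 0, 0, 83.4, 1], [48, -22, -2, 0, 0, 83.4, 1], [48, -22, -2, 0, 0, 83.4, 1], [48, -22, -2, 0, 0, 83.4, 1], [48, -22, -2, 0, 0, 83.4, 1]]]'

```text
clock: 30.05
tool_pos: [0.4949, 0.3391, 0.1756]
orientation: [-180.0, 0.0, 0.0]
force: [-0.1, 0.0, 1.1]
opening: 0.0874
gripper_force: 0.0
```

Request:
play_rows --commands '[[[0, 0, 0, 0, 0, 0, 1], [0, 0, 0, 0, 0, 0, 1], [0, 0, 0, 0, 0, 0, 1]]]'

```text
clock: 30.3
tool_pos: [0.495, 0.3393, 0.1762]
orientation: [-179.9, -0.0, -0.0]
force: [0.2, 0.3, 0.3]
opening: 0.0876
gripper_force: 0.0
```

```bash
python3 - <<'E'
from h import *
np.set_printoptions(precision=4,suppress=True)
o=get_obs();s=snap("wrist","w19");print(o["tool_pos"],o["orientation"])
px=proj(s,[[.4935,.3396,.025]])[0];print(px); u,v=px.astype(int)
m=mask(s,(35,60,20),(90,255,200),(u-70,v-70,u+70,min(v+70,262))); c=big(m)
(cx,cy),r=cv2.minEnclosingCircle((plane(s,c[:,0],.025)*1000).astype(np.float32)); print("tin",cx,cy,r,cv2.boundingRect(c))
print(tool([cx/1000,cy/1000,-.034],0))
E
```

```text
[0.495  0.3393 0.1762] [-179.89     -0.0136   -0.0015]
[278.9497 181.3518]
tin 493.99578857421875 341.3005676269531 32.716957092285156 (244, 147, 67, 66)
(array([-0.09, -0.15, 21.  ]), array([-0.11, -0.  ,  0.01]))
```

Request:
play_rows --commands '[[[-0.1, -0.13, 4, 0, 0, 0, 1], [-0.1, -0.13, 8, 0, 0, 0, 1], [-0.1, -0.13, 12, 0, 0, 0, 1], [-0.1, -0.13, 15, 0, 0, 0, 1], [-0.1, -0.13, 17, 0, 0, 0, 1], [-0.1, -0.13, 18.5, 0, 0, 0, 1], [-0.1, -0.13, 19.5, 0, 0, 0, 1], [-0.1, -0.13, 20.5, 0, 0, 0, 1], [-0.1, -0.13, 20.9, 0, 0, 0, 1], [-0.1, -0.13, 20.9, 0, 0, 0, 1], [-0.1, -0.13, 20.9, 0, 0, 0, 0.82], [-0.1, -0.13, 20.9, 0, 0, 0, 0.78], [-0.1, -0.13, 20.9, 0, 0, 0, 0.75], [-0.1, -0.13, 20.9, 0, 0, 0, 0.7], [-0.1, -0.13, 20.9, 0, 0, 0, 0.5], [-0.1, -0.13, 20.9, 0, 0, 0, 0.5], [-0.1, -0.13, 20.9, 0, 0, 0, 0.5]]]'

```text
clock: 31.77
tool_pos: [0.4935, 0.3414, -0.0332]
orientation: [-179.9, 0.0, 0.1]
force: [-1.4, 0.1, 5.7]
opening: 0.062
gripper_force: 30.0
```

Request:
play_rows --commands '[[[0, 0, -1, 0, 0, 0, 0.5], [0, 0, -4, 0, 0, 0, 0.5], [0, 0, -8, 0, 0, 0, 0.5], [0, 0, -12, 0, 0, 0, 0.5], [0, 0, -16, 0, 0, 0, 0.5], [0, 0, -20, 0, 0, 0, 0.5], [0, 0, -22, 0, 0, 0, 0.5], [0, 0, -22, 0, 0, 0, 0.5], [0, 0, -22, 0, 0, 0, 0.5], [0, 0, -22, 0, 0, 0, 0.5], [0, 0, -22, 0, 0, 0, 0.5]]]'

```text
clock: 32.68
tool_pos: [0.4925, 0.34, 0.1844]
orientation: [179.9, 0.2, 0.0]
force: [-0.4, 0.1, -1.2]
opening: 0.0623
gripper_force: 29.8
```

```bash
python3 - <<'E'
from h import *
np.set_printoptions(precision=4,suppress=True)
o=get_obs();s=snap("wrist","w20");T=R(o["orientation"]);print(o["tool_pos"],get_obs()["tool_pos"],o["opening"])
z=o["tool_pos"][2]+.0332+.025
m=mask(s,(35,60,15),(95,255,200),(150,100,410,400)); c=big(m); print(cv2.boundingRect(c))
P=plane(s,c[:,0],z); P=np.c_[P,np.full(len(P),z)]; Q=T.inv().apply(P-o["tool_pos"])*1000
F=Q[Q[:,0]>5]  # front arc
from scipy.optimize import least_squares
r=least_squares(lambda p:np.hypot(F[:,0]-p[0],F[:,1]-p[1])-33,[0,0],loss="soft_l1"); print("tin centre in tool mm",r.x,np.abs(r.fun).mean(),"front",Q[:,0].max(),Q[:,1].min(),Q[:,1].max())
E
```

```text
[0.4925 0.34   0.1844] [0.4926 0.3401 0.1844] 0.06227731738491323
(150, 100, 205, 212)
tin centre in tool mm [ 44.9531 -18.6579] 9.838372496615923 front 79.88833193214874 -54.50497264775973 31.79348382379789
```

```bash
python3 - <<'E'
from h import *
from scipy.optimize import least_squares
np.set_printoptions(precision=4,suppress=True)
o=get_obs();s=snap("wrist");T=R(o["orientation"])
z=o["tool_pos"][2]+.0332+.025
ex=proj(s,[o["tool_pos"]+T.apply([x,y,-.0582]) for x,y in((.033,0),(0,-.033),(0,.033))]); print(ex.round(1).tolist())
u0,v0,u1=int(ex[1,0])-6,int(ex[0,1])-8,int(ex[2,0])+6
m=mask(s,(35,60,15),(95,255,200),(u0,v0,u1,int(ex[1,1])+10))
h=cv2.cvtColor(s["frame"],cv2.COLOR_RGB2HSV)
for r in range(v0,v0+26,3): print(r,np.where(m[r])[0][[0,-1]] if m[r].any() else None)
print(h[v0-4:v0+24:2,279].tolist())
c=big(m)
P=plane(s,c[:,0],z); P=np.c_[P,np.full(len(P),z)]; Q=T.inv().apply(P-o["tool_pos"])*1000
F=Q[(Q[:,0]>8)&(abs(Q[:,1])<32)]
r=least_squares(lambda p:np.hypot(F[:,0]-p[0],F[:,1]-p[1])-33,[0,0],loss="soft_l1"); print(r.x,np.abs(r.fun).mean(),Q[:,0].max())
E
```

```text
[[278.7, 222.7], [201.2, 295.5], [356.3, 295.5]]
214 [195 288]
217 [195 302]
220 [195 310]
223 [195 316]
226 [195 321]
229 [195 325]
232 [195 329]
235 [195 332]
238 [195 335]
[[45, 4, 115], [60, 12, 106], [73, 78, 82], [72, 91, 73], [71, 99, 75], [72, 96, 72], [70, 112, 80], [72, 152, 106], [73, 160, 118], [74, 168, 120], [73, 167, 119], [74, 159, 114], [73, 159, 111], [73, 161, 114]]
[ 3.4005 -0.5507] 1.7167518219936768 36.707769079380896
```

```bash
python3 - <<'E'
from h import *
from scipy.optimize import least_squares
np.set_printoptions(precision=4,suppress=True)
o=get_obs();s=snap("wrist");T=R(o["orientation"])
z=o["tool_pos"][2]+.0332+.025
m=mask(s,(65,125,92),(85,255,200),(210,205,365,262))
m=cv2.morphologyEx(m,cv2.MORPH_CLOSE,np.ones((5,5)))
px=[]
for col in range(225,335,3):
    r=np.where(m[:,col])[0]
    if len(r): px.append((col,r[0]))
print(px[::4])
P=plane(s,px,z); F=T.inv().apply(np.c_[P,np.full(len(P),z)]-o["tool_pos"])*1000
for rad in(32.5,33):
    r=least_squares(lambda p:np.hypot(F[:,0]-p[0],F[:,1]-p[1])-rad,[0,0],loss="soft_l1"); print(r.x,np.abs(r.fun).mean())
E
```

```text
[(225, np.int64(243)), (237, np.int64(235)), (249, np.int64(229)), (261, np.int64(225)), (273, np.int64(224)), (285, np.int64(224)), (297, np.int64(225)), (309, np.int64(229)), (321, np.int64(235)), (333, np.int64(243))]
[0.174  0.1518] 0.10650538376802522
[-0.3682  0.1523] 0.12145935571884696
```

The tin is centred in the grip. I will hover just short of its pad, where the wrist camera can see the disc unobstructed.

Request:
play_rows --commands '[[[16.2, 42, -1, 0, 0, -83.4, 0.5], [16.2, 42, -1, 0, 0, -83.4, 0.5], [16.2, 42, -1, 0, 0, -83.4, 0.5], [16.2, 42, -1, 0, 0, -83.4, 0.5], [16.2, 42, -1, 0, 0, -83.4, 0.5], [16.2, 42, -1, 0, 0, -83.4, 0.5], [16.2, 42, -1, 0, 0, -83.4, 0.5], [16.2, 42, -1, 0, 0, -83.4, 0.5], [16.2, 42, -1, 0, 0, -83.4, 0.5], [16.2, 42, -1, 0, 0, -83.4, 0.5], [16.2, 42, -1, 0, 0, -83.4, 0.5], [16.2, 42, -1, 0, 0, -83.4, 0.5], [16.2, 42, -1, 0, 0, -83.4, 0.5], [16.2, 42, -1, 0, 0, -83.4, 0.5], [16.2, 42, -1, 0, 0, -83.4, 0.5], [16.2, 42, -1, 0, 0, -83.4, 0.5], [16.2, 42, -1, 0, 0, -83.4, 0.5], [16.2, 42, -1, 0, 0, -83.4, 0.5]]]'

```text
clock: 34.33
tool_pos: [0.6557, -0.0781, 0.1958]
orientation: [-180.0, -0.1, 83.5]
force: [0.0, -0.9, -0.9]
opening: 0.062
gripper_force: 29.8
```

```bash
python3 - <<'E'
from h import *
np.set_printoptions(precision=4,suppress=True)
o=get_obs();s=snap("wrist","w21");print(o["tool_pos"],get_obs()["tool_pos"],o["orientation"])
u,v=proj(s,[[.661,-.005,.003]])[0].astype(int);print(u,v)
m=mask(s,(0,0,150),(179,60,255),(u-46,max(v-46,0),u+46,v+46)); c=[c for c in cv2.findContours(m,cv2.RETR_EXTERNAL,cv2.CHAIN_APPROX_NONE)[0] if cv2.contourArea(c)>1500]
for k in c: print(cv2.contourArea(k),cv2.boundingRect(k),cv2.minEnclosingCircle((plane(s,k[:,0],.003)*1000).astype(np.float32)),rect(plane(s,k[:,0],.003)))
E
```

```text
[ 0.6557 -0.0781  0.1958] [ 0.6557 -0.0782  0.1958] [-179.9591   -0.0501   83.4739]
276 100
3808.5 (243, 64, 69, 72) ((661.1792602539062, -5.145652770996094), 34.84814453125) (array([661.2,  -5.4]), array([68.8, 68.7]), 173.46)
```

Request:
play_rows --commands '[[[7.3, -0.3, 0, 0, 0, 0, 0.5], [7.3, -0.3, 4, 0, 0, 0, 0.5], [7.3, -0.3, 8, 0, 0, 0, 0.5], [7.3, -0.3, 12, 0, 0, 0, 0.5], [7.3, -0.3, 15, 0, 0, 0, 0.5], [7.3, -0.3, 18, 0, 0, 0, 0.5], [7.3, -0.3, 20, 0, 0, 0, 0.5], [7.3, -0.3, 21, 0, 0, 0, 0.5], [7.3, -0.3, 21, 0, 0, 0, 0.5], [7.3, -0.3, 21, 0, 0, 0, 0.5], [7.3, -0.3, 21, 0, 0, 0, 0.5], [7.3, -0.3, 21, 0, 0, 0, 0.5], [7.3, -0.3, 21, 0, 0, 0, 0.5]]]'

```text
clock: 35.47
tool_pos: [0.662, -0.0057, -0.0125]
orientation: [179.9, -0.1, 83.5]
force: [0.7, 0.1, -1.6]
opening: 0.0621
gripper_force: 29.8
```

Request:
play_rows --commands '[[[0.05, -0.05, 0.7, 0, 0, 0, 0.5], [0.05, -0.05, 1.2, 0, 0, 0, 0.5], [0.05, -0.05, 1.5, 0, 0, 0, 0.5], [0.05, -0.05, 1.65, 0, 0, 0, 0.5], [0.05, -0.05, 1.75, 0, 0, 0, 0.5], [0.05, -0.05, 1.75, 0, 0, 0, 0.5], [0.05, -0.05, 1.75, 0, 0, 0, 0.5]]]'

```text
clock: 36.05
tool_pos: [0.66, -0.0054, -0.0303]
orientation: [-179.9, -0.0, 83.5]
force: [-8.1, 2.0, 16.1]
opening: 0.0618
gripper_force: 30.2
```

Request:
play_rows --commands '[[[0, 0.1, -0.15, 0, 0, 0, 0.5], [0, 0.1, -0.15, 0, 0, 0, 0.5], [0, 0.1, -0.1, 0, 0, 0, 0.5], [0, 0.1, -0.1, 0, 0, 0, 0.5]]]'

```text
clock: 36.38
tool_pos: [0.6618, -0.0055, -0.0302]
orientation: [-180.0, -0.0, 83.5]
force: [-2.8, 0.4, 8.3]
opening: 0.062
gripper_force: 30.0
```

Request:
play_rows --commands '[[[0, 0, 0, 0, 0, 0, 0.78], [0, 0, 0, 0, 0, 0, 0.82], [0, 0, 0, 0, 0, 0, 0.84], [0, 0, 0, 0, 0, 0, 0.84], [0, 0, 0, 0, 0, 0, 0.84], [0, 0, -3, 0, 0, 0, 0.84], [0, 0, -7, 0, 0, 0, 0.84], [0, 0, -11, 0, 0, 0, 0.84], [0, 0, -15, 0, 0, 0, 1], [0, 0, -18, 0, 0, 0, 1], [-1, 0, -18, 0, 0, 0, 1], [-1, 0, -18, 0, 0, 0, 1], [-1, 0, -18, 0, 0, 0, 1], [-1, 0, -18, 0, 0, 0, 1]]]'

```text
clock: 37.55
tool_pos: [0.6597, -0.0156, 0.1479]
orientation: [-179.8, -0.0, 83.4]
force: [-0.0, 0.2, -0.9]
opening: 0.0879
gripper_force: 0.0
```

```bash
python3 - <<'E'
from h import *
from scipy.optimize import least_squares
o=get_obs();s=snap("wrist","w22");print(o["tool_pos"])
u,v=proj(s,[[.6612,-.0052,.028]])[0].astype(int)
m=mask(s,(55,60,20),(95,255,220),(u-50,v-50,u+50,v+50)); c=big(m); print(u,v,cv2.boundingRect(c),cv2.minEnclosingCircle((plane(s,c[:,0],.028)*1000).astype(np.float32)))
m=mask(s,(0,0,0),(179,70,85),(u-60,v-75,u+60,v+75)); m|=mask(s,(55,60,20),(95,255,220),(u-50,v-50,u+50,v+50)); m=cv2.morphologyEx(m,cv2.MORPH_CLOSE,np.ones((7,7))); c=big(m); print("pad",rect(plane(s,c[:,0],.003)),cv2.boundingRect(c))
f=s["frame"][60:280,150:420]; g=snap("side")["frame"][120:260,160:360]
a=cv2.resize(f,(480,392)); b=cv2.resize(g,(320,224)); im=np.zeros((392,800,3),np.uint8); im[:,:480]=a; im[:224,480:]=b; cv2.imwrite("pics/last.png",im[:,:,::-1])
E
```

```text
[ 0.65965981 -0.0155987   0.1478601 ]
280 177 (243, 139, 76, 75) ((661.1552124023438, -4.881370544433594), 33.382537841796875)
pad (array([660.6,  -5.7]), array([98.9, 88.7]), 99.38) (221, 107, 117, 124)
```

View pics/last.png

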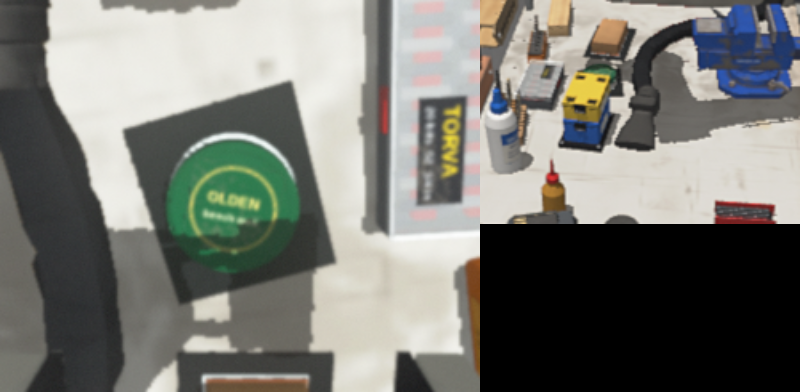

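The last view shows the tin centred on its disc, the block inside its outline, and the yellow box squarely on the blue one in the dock. The bystanders in view look untouched.

```bash
python3 -c "
from plant import *
print(close_job())"
```

```text
the job is handed in; nothing more can be done
None
```

The job is handed in at about 38 s: blue box seated in the dock, then the yellow box seated on it, the tin centred on its disc, and the block flat on its rectangle, about 1 mm off centre at most. The arm touched none of the bystanders as far as I could see, and no result came back from the hand-in.

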